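Stock the cold well and check its temperature

TASK

Stock the cold well with the sauce bottles that are here, strictly in dot order (red, then yellow, green, white; skip any that is missing): stand each one in the pocket of its own colour and lower it right to the floor of the pocket before letting go. Then take the infrared thermometer, point its lens from a few centimetres away at the middle of the black patch on the well, hold it steady for two seconds, and lay it back flat, display up, in the middle of its mat. Leave the pan, the bowl and the jar alone.

Things in the scene. Friction and masses are not known exactly. Their poses are not given: they have to be found in the camera images.
- well: fixed steel cold well, four 72 x 72 mm pockets 64 mm deep, 77 mm apart in a row along y; 313 (y) x 82 (x) x 70 mm high, walls 5 mm. A ledge on the far (+x) side, level with the rim, bears the colour tags and reaches x = 75 mm. Mid near (-x) side: a 100 mm wide apron sloping 45 degrees from the rim to the table at x = -110 mm. Origin: centre of the underside of the row of pockets
- patch (a point): centre of the matt black check patch (disc of 40 mm diameter in a yellow ring of 54 mm) on the sloping apron, 46 mm above the table; the apron faces the well's -x and up
- mat: thin black rubber mat, fixed, 190 x 110 x 3 mm, long side along x, where the thermometer rests; origin at the centre of its underside
- wand: handheld infrared thermometer, orange bar 125 (x) x 34 (y) x 36 mm high with a black nose, 160 g, lying flat with its green display up; origin: centre of the underside, x points out of the lens; the mid-length grip zone is clear
- lens (a point): centre of the lens on the thermometer's nose, 65 mm ahead (+x) of the wand's origin and 18 mm above its underside; axes as the wand's; it sees straight along +x
- bottle_red: squat sauce squeeze bottle, white with a red band and red cap, 280 g, weighted low down; body 58 mm diameter and 76 mm high, cap 42 mm diameter from 86 to 118 mm above the base (grip here), pointed nozzle up to 138 mm; origin: centre of the base, z up; may be absent
- pocket_red: the well's pocket for the red bottle: red floor and red tag with one black dot on the ledge beside it; origin: centre of the pocket floor (6 mm above the table, 64 mm below the rim); axes as the well's. Which pocket along the row is which colour varies
- bottle_yellow: squat sauce squeeze bottle, white with a yellow band and yellow cap, 280 g, weighted low down; body 58 mm diameter and 76 mm high, cap 42 mm diameter from 86 to 118 mm above the base (grip here), pointed nozzle up to 138 mm; origin: centre of the base, z up; may be absent
- pocket_yellow: the well's pocket for the yellow bottle: yellow floor and yellow tag with two black dots on the ledge beside it; origin: centre of the pocket floor (6 mm above the table, 64 mm below the rim); axes as the well's. Which pocket along the row is which colour varies
- bottle_green: squat sauce squeeze bottle, white with a green band and green cap, 280 g, weighted low down; body 58 mm diameter and 76 mm high, cap 42 mm diameter from 86 to 118 mm above the base (grip here), pointed nozzle up to 138 mm; origin: centre of the base, z up; may be absent
- pocket_green: the well's pocket for the green bottle: green floor and green tag with three black dots on the ledge beside it; origin: centre of the pocket floor (6 mm above the table, 64 mm below the rim); axes as the well's. Which pocket along the row is which colour varies
- bottle_white: squat sauce squeeze bottle, white with a white band and white cap (all white), 280 g, weighted low down; body 58 mm diameter and 76 mm high, cap 42 mm diameter from 86 to 118 mm above the base (grip here), pointed nozzle up to 138 mm; origin: centre of the base, z up; may be absent
- pocket_white: the well's pocket for the white bottle: white floor and white tag with four black dots on the ledge beside it; origin: centre of the pocket floor (6 mm above the table, 64 mm below the rim); axes as the well's. Which pocket along the row is which colour varies
- pan: bystander: stainless pan, 120 mm across, 70 mm high; origin under its centre
- bowl: bystander: metal bowl, 120 mm across, 50 mm high; origin under its centre
- salt_jar: bystander: jar with a blue lid, 70 mm diameter, 100 mm high; origin under its centre
Mind the look-alikes: they are no part of the job. Of the things that look like the mat, take the one that is farthest from the robot's base at the start.

How it is judged:
By the outcome, as a careful person would: the job done as asked, in the order asked, and still so for the second after the job is handed in, with the robot touching nothing.
Of bottle_red, bottle_yellow, bottle_green, bottle_white only 3 to 4 are there at a start; the rules pass over those that are not, and their reading is None.
At some moment in a run one of bottle_red, bottle_yellow, bottle_green, bottle_white, wand may be knocked a few centimetres aside while the robot is not near it.
It also fails if it takes over 208 s, if anything falls off the work surface, if the arm or the gripper's body presses on something with over 40 N, if the wrist force passes 120 N, or if a joint passes its speed limit or range.

ROBOT

A 6-joint arm with a two-finger parallel gripper is mounted at the origin on the work surface. World frame = base frame: x ahead of the robot, y to its left, z up, the work surface at z = 0. Lengths are in m, angles in rad, forces in N, time in s.
With the tool pointing down it reaches from about 0.35 to 0.85 m from the base axis. Payload 8.1 kg.
Tool frame: the origin (TCP) lies between the finger pads; the fingertips stand 25 mm ahead of it and the grasp point (between the pads) lies 6 mm ahead of it; z points along the fingers, y is the line along which they close (so a half turn about z gives the same grasp; the last joint's range is limited). The gripper opens to 93 mm and grips with 3 to 60 N. Pads are 15 mm wide; open, the fingers measure 128 mm over their backs; the gripper's body (75 mm by 188 mm) begins 65 mm behind the grasp point.
Start: joints at [-1.298, 0.13, 1.488, -0, 1.523, -0.085], TCP at [0.21, -0.562, 0.244] pointing down, gripper open.
Joint ranges: [-2.96, 2.96], [-0.89, 2.26], [0.02, 2.5], [-1.34, 4.48], [0, 2.73], [-2.66, 2.66]. Speed limits (rad/s): [2.39, 2.39, 2.79, 3.14, 3.14, 3.14].

INTERFACE

Orientations are given as a rotation vector (axis times angle).
In Python, from plant import robot gives the robot as it stands.
- The arm moves only by the tool arm_command, never from a script. Its argument "increments" is text: rows parted by semicolons, each of 5 numbers parted by spaces: the closure, from 0 (fully open) to 1 (shut), then the shift along the tool's x, y, z in mm, then the turn about the tool's z in rad. A call has 1 to 5 rows; each row is the pose to reach, as a shift and turn from the pose commanded when the call began, along the tool's axes at that moment; what a row does not reach only later rows make up. A row lasts 1/10 s, in which the tool goes at most 50 mm and 8.59 degrees, less where a joint would pass 70% of its speed; a pose out of reach is approached as far as the arm can. A call with a gripper value outside its range is refused whole. The fingers move at their own pace and stop on an object; "grip_force" is the grip in N (left out, the last holds). Time passes only in rows, so rows that repeat a pose let the fingers close. It gives the time, the measured TCP pose, the force, the opening and the grip force at its end, in the units of the state.
- robot.read_state(): the state, without advancing time (a new reading comes with each control period).
- robot.read_camera(name): name is "side" or "top"; returns the picture (480x640x3 uint8, blue, green, red); there is no depth.
- robot.camera_model(name): a dict with "fx", "fy", "cx", "cy" (pixels), "D" ([k1, k2, p1, p2, k3] as OpenCV has them; the pictures are not rectified), "eye" and "rotation" of the camera in the world. Camera axes: x right, y down, z forward; pixel columns grow to the right and rows downward; lengths in m; the calibration is good to about 2 mm. A picture is of the moment at which its call begins. camera_model takes no time and is no camera call.
- robot.close_job(): hands the job in; it is judged then, once.
The state is a dict: "t": time; "q": joint angles; "dq": joint speeds; "joint_torque": joint torques, N m; "tool_pos": TCP position; "orientation": TCP orientation; "force": force on the tool from outside, world axes, zero at the start; "wrist_torque": the same for the moment, N m; "opening": finger opening in m; "gripper_force": force on a finger pad.
Only numpy, scipy, OpenCV 4.12 (cv2) and the standard library are available. Lean on these libraries where they do the work, as an engineer would, in place of code of your own. Each camera call takes 0.05 s, during which the arm holds its last target. There are 200 camera calls.

## Working session

There is one attempt and no reset: what is moved stays moved. The work goes in short steps, Python scripts to look and compute and a tool call to move; the robot and the scene stay as the last step left them, time stands still between calls to the robot, and variables do not carry over. Pictures are saved under pics/ and viewed, at most 14 in all, crops included, and the job is handed in when it is done.

Besides the shell and the picture viewer there is one more tool, called after "Emit:" as a command line: name --argument value ..., lists and objects as JSON in quotes. arm_command: Moves the arm, as the interface text tells. Its arguments: {"type":"object","properties":{"increments":{"type":"string"},"grip_force":{"type":"number"}},"required":["increments"]}

```bash
ls; mkdir -p pics
python3 - <<'E'
from plant import robot
import cv2
for n in("top","side"):
    cv2.imwrite(f"pics/{n}0.png",robot.read_camera(n)); print({k:(v.tolist() if hasattr(v,'tolist') else v) for k,v in robot.camera_model(n).items()})
print(robot.read_state())
E
```

```text
pics
{'fx': 582.9984229251651, 'fy': 582.9984229251651, 'cx': 314.0632033747831, 'cy': 237.7427190539657, 'D': [-0.010051699891875793, 0.0, 0.0, 0.0, 0.0], 'eye': [0.16309144352105193, 0.02393710294567772, 1.3877529558290997], 'rotation': [-2.205542581834706, 1.992393841099691, -0.22982278115222535]}
{'fx': 498.6700482014537, 'fy': 498.6700482014537, 'cx': 323.97153647510805, 'cy': 230.45300358062747, 'D': [0.0014827972661535392, 0.0, 0.0, 0.0, 0.0], 'eye': [0.2984990903476868, 1.0761099917593742, 0.7725495709569846], 'rotation': [-0.264627354191892, 2.688876649857006, -1.4430417762781316]}
{'t': 0.1, 'q': array([-1.29841107e+00,  1.31079294e-01,  1.48923713e+00,  3.90087592e-06,
        1.52300406e+00, -8.53729081e-02]), 'dq': array([ 0.00020826,  0.000673  , -0.00264905, -0.00093003, -0.00010891,
       -0.00275009]), 'joint_torque': array([ 1.27268690e-03, -5.61341465e+01, -4.93097734e+01,  7.71410647e-02,
        2.92359071e-02, -9.04510080e-05]), 'tool_pos': array([ 0.21000672, -0.56151015,  0.24265946]), 'orientation': array([-3.08977147e+00, -5.58666617e-01,  2.47184202e-04]), 'force': array([-0.11735806, -0.0914025 , -0.26395863]), 'wrist_torque': array([-0.0240958 ,  0.01193303, -0.03214503]), 'gripper_force': 0.0, 'opening': 0.09294593562366392}
```

View pics/top0.png

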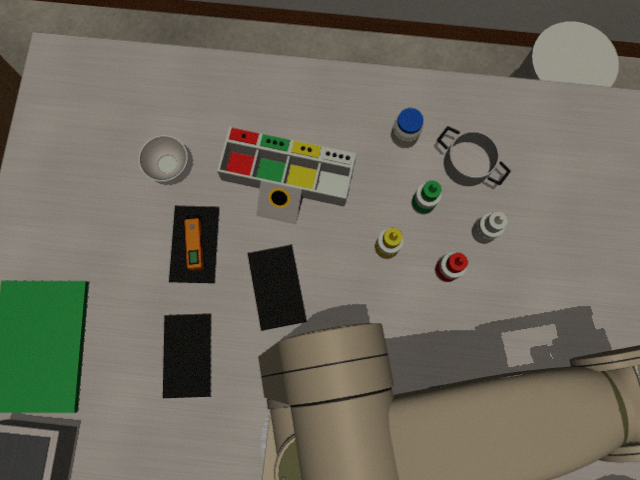

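View pics/side0.png

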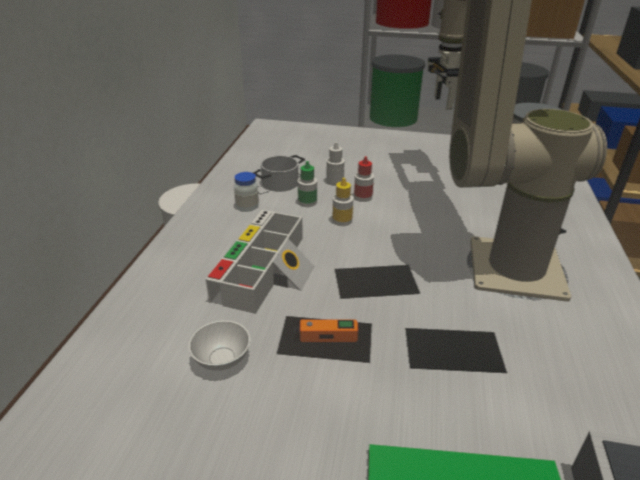

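The top picture shows all four bottles: red (455,263), yellow (392,238), green (430,190), white (492,222). The pockets run red, green, yellow, white from left to right (240,162 to 334,183), with the patch at (279,198). There are three mat-like sheets, at (193,245) with the wand on it, (277,287) and (187,355). The one at (193,245) is farthest from the base. I'll check this in a close crop.

```bash
cat > h.py <<'E'
import numpy as np, cv2
from scipy.spatial.transform import Rotation as R
from plant import robot
def cam(n):
    m=robot.camera_model(n); K=np.array([[m['fx'],0,m['cx']],[0,m['fy'],m['cy']],[0,0,1.]])
    return K,np.array(m['D']),np.array(m['eye']),R.from_rotvec(m['rotation']).as_matrix()
def ray(n,uv):
    K,D,e,Rm=cam(n); p=cv2.undistortPoints(np.array([[uv]],float),K,D)[0,0]
    return e,Rm@np.array([p[0],p[1],1])
def plane(n,uv,z):
    e,d=ray(n,uv); return e+d*(z-e[2])/d[2]
def proj(n,P):
    K,D,e,Rm=cam(n); return cv2.projectPoints(np.atleast_2d(P).astype(float),cv2.Rodrigues(Rm.T)[0],-Rm.T@e,K,D)[0][:,0]
E
python3 - <<'E'
from h import *
K,D,e,Rm=cam('top'); print(Rm.round(3).tolist())
K,D,e,Rm=cam('side'); print(Rm.round(3).tolist())
im=cv2.imread('pics/top0.png'); cv2.imwrite('pics/c1.png',cv2.resize(im[115:295,145:365],None,fx=3.6,fy=3.3,interpolation=cv2.INTER_CUBIC)[:, :])
cv2.imwrite('pics/c2.png',cv2.resize(im[170:290,365:525],None,fx=5,fy=5,interpolation=cv2.INTER_CUBIC))
for p in [(193,245),(277,287),(187,355)]: print(plane('top',p,0.003).round(3))
E
```

```text
[[0.101, -0.97, 0.22], [-0.995, -0.1, 0.016], [0.007, -0.221, -0.975]]
[[-0.982, -0.114, 0.15], [-0.188, 0.542, -0.819], [0.012, -0.833, -0.554]]
[0.428 0.337 0.003]
[0.347 0.122 0.003]
[0.167 0.313 0.003]
```

View pics/c1.png

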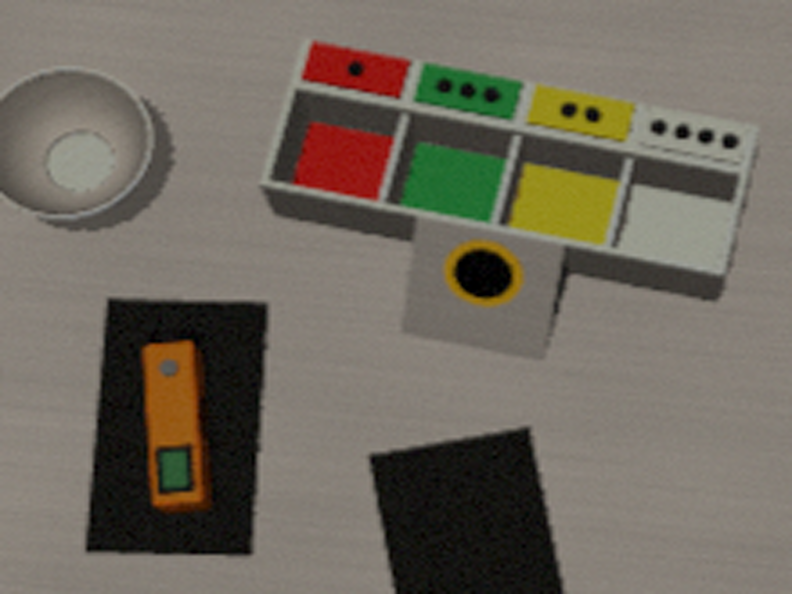

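View pics/c2.png

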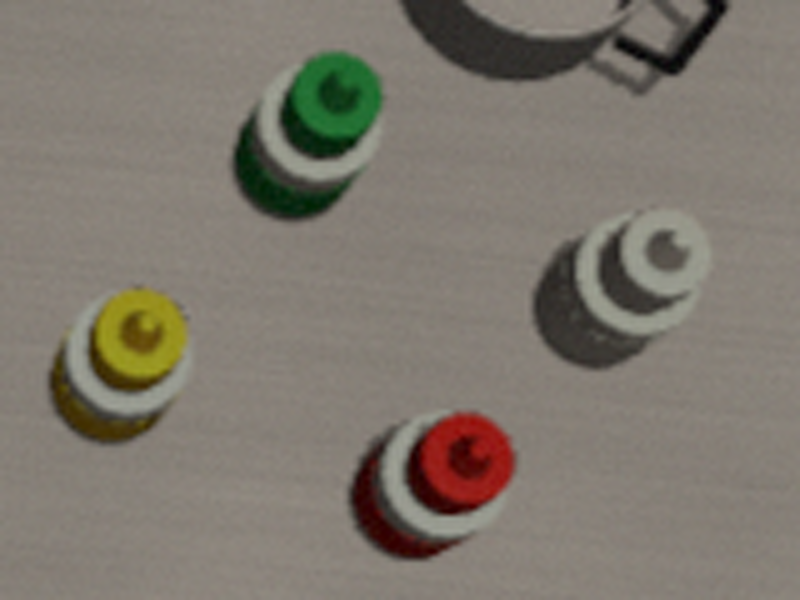

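Crop c1 shows the pockets as red, green, yellow, white. The tag dots (1, 3, 2, 4) agree, and the patch is at c1 (484,272). The wand lies on the farthest mat, with its display at the lower end. Crop c2 shows the cap tops at red (467,461), yellow (141,334), green (338,97) and white (667,252).

```bash
cat > fit.py <<'E'
from h import *
from scipy.optimize import least_squares
c1=lambda p:(p[0]/3.6+145-.4,p[1]/3.3+115-.4)
c2=lambda p:(p[0]/5+365-.4,p[1]/5+170-.4)
def fit(obs,loc,x0):
    loc=np.array(loc,float);obs=np.array(obs)
    def P(x):
        c,s=np.cos(x[2]),np.sin(x[2]); return np.c_[x[0]+c*loc[:,0]-s*loc[:,1],x[1]+s*loc[:,0]+c*loc[:,1],loc[:,2]]
    r=least_squares(lambda x:(proj('top',P(x))-obs).ravel(),x0); return r.x,r.fun.reshape(-1,2)
w=.1565
X,f=fit([c1(p) for p in[(263,185),(723,273),(305,40),(758,128),(484,272)]],[(-.041,w,.07),(-.041,-w,.07),(.075,w,.07),(.075,-w,.07),(-.0647,0,.046)],[.55,.1,0])
print('well',X.round(4),f.round(1).tolist())
c,s=np.cos(X[2]),np.sin(X[2])
for n,k in zip(['red','green','yellow','white'],[1.5,.5,-.5,-1.5]): print(n,X[0]-s*k*.077,X[1]+c*k*.077)
M,f=fit([c1(p) for p in[(108,298),(268,303),(252,553),(87,550)]],[(.095,.055,.003),(.095,-.055,.003),(-.095,-.055,.003),(-.095,.055,.003)],[.43,.33,0])
print('mat',M.round(4),f.round(1).tolist())
for n,p in dict(red=(467,461),yellow=(141,334),green=(338,97),white=(667,252)).items():
    q=plane('top',c2(p),.118);q[2]=0;print(n,q.round(4),'side',proj('side',q+[0,0,.118]).round(0).tolist(),proj('side',q).round(0).tolist())
E
python3 fit.py
python3 - <<'E'
import cv2
im=cv2.imread('pics/side0.png')
a=cv2.resize(im[305:365,270:380],None,fx=5,fy=5,interpolation=cv2.INTER_CUBIC)
b=cv2.resize(im[140:230,290:385],None,fx=3.2,fy=3.2,interpolation=cv2.INTER_CUBIC)
b=cv2.copyMakeBorder(b,0,0,0,a.shape[1]-b.shape[1],0)
cv2.imwrite('pics/c3.png',cv2.vconcat([a,b]))
E
```

```text
well [ 0.6219  0.1313 -0.1158] [[-0.7, 0.2], [0.4, 0.9], [-0.4, -0.3], [0.5, -0.5], [0.2, -0.3]]
red 0.6352822616425675 0.24604523836172193
green 0.6263844487570065 0.16956106401268717
yellow 0.6174866358714455 0.09307688966365245
white 0.6085888229858845 0.016592715314617715
mat [0.4327 0.3344 0.0789] [[-0.0, 0.0], [0.1, -0.5], [0.0, 0.3], [-0.1, 0.1]]
red [ 0.4279 -0.2784  0.    ] side [[364.0, 162.0]] [[362.0, 197.0]]
yellow [ 0.4707 -0.1303  0.    ] side [[342.0, 184.0]] [[341.0, 220.0]]
green [ 0.5906 -0.212   0.    ] side [[306.0, 167.0]] [[306.0, 202.0]]
white [ 0.5329 -0.364   0.    ] side [[334.0, 148.0]] [[334.0, 181.0]]
```

View pics/c3.png

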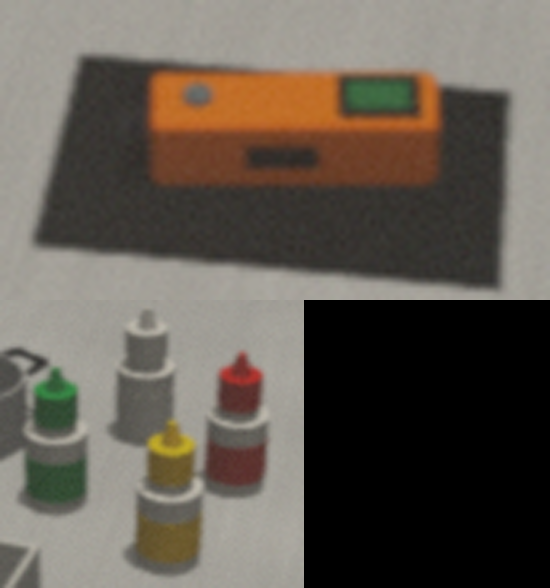

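The side crop agrees with the fitted positions. The nose isn't visible, so the lens end must face away from the robot (+x), opposite the display. I'll check that once the wand is lifted. Next I turn the tool so the fingers close along the well's x axis.

Emit:
arm_command --increments "0 0 0 -8 -0.14; 0 0 0 -16 -0.28; 0 0 0 -24 -0.42; 0 0 0 -30 -0.56; 0 0 0 -30 -0.7" --grip_force 25

```text
t: 0.6
tool_pos: [0.2102, -0.5622, 0.2743]
orientation: [2.707, 1.593, -0.0]
force: [-0.1, 0.1, -0.0]
opening: 0.0928
gripper_force: 0.0
```

Emit:
arm_command --increments "0 0 0 0 -0.14; 0 0 0 0 -0.28; 0 0 0 0 -0.398; 0 0 0 0 -0.398; 0 0 0 0 -0.398"

```text
t: 1.1
tool_pos: [0.2101, -0.5618, 0.2732]
orientation: [-2.349, -2.085, -0.001]
force: [-0.7, -0.3, -0.2]
opening: 0.0931
gripper_force: 0.0
```

```bash
cat >> h.py <<'E'
WX,WY,WA=.6219,.1313,-.1158
POCK={n:(WX-np.sin(WA)*k*.077,WY+np.cos(WA)*k*.077) for n,k in zip(['red','green','yellow','white'],[1.5,.5,-.5,-1.5])}
BOT=dict(red=(.4279,-.2784),yellow=(.4707,-.1303),green=(.5906,-.212),white=(.5329,-.364))
def delta(*targets):
    s=robot.read_state();Rm=R.from_rotvec(s['orientation']).as_matrix();p=s['tool_pos']
    print('t',round(s['t'],2),'p',p.round(4),'yaw',np.arctan2(Rm[1,1],Rm[0,1]).round(4),'tilt',Rm[:,2].round(3),'F',s['force'].round(1),'op',round(s['opening'],4))
    for t in targets:
        print('  ->',t,'tool mm',((np.array(t)-p)@Rm*1000).round(1)); p=np.array(t)
def check(names,mask=('top','side')):
    "shift of each thing since the first pictures, by template match"
    for c in mask:
        a=cv2.imread(f'pics/{c}0.png');b=robot.read_camera(c)
        for n in names:
            q=dict(BOT,wand=(.43,.334))[n]
            h=.07 if n!='wand' else .02
            u,v=proj(c,[*q,h])[0].round().astype(int);w,hh=(14,24) if n!='wand' else (22,22)
            T=a[v-hh:v+hh,u-w:u+w];y0,x0=max(v-hh-40,0),u-w-40
            r=cv2.matchTemplate(b[y0:v+hh+40,x0:u+w+40],T,cv2.TM_CCOEFF_NORMED);_,m,_,l=cv2.minMaxLoc(r)
            du,dv=l[0]+x0-(u-w),l[1]+y0-(v-hh)
            sh=plane(c,(u+du,v+dv),h)-plane(c,(u,v),h)
            print(c,n,'score',round(m,2),'px',(du,dv),'shift mm',(sh*1000).round(0)[:2])
E
python3 - <<'E'
from h import *
delta((.4279,-.2784,.27),(.4279,-.2784,.110))
check(['red','yellow','green','white','wand'])
E
```

```text
t 1.1 p [ 0.2101 -0.5618  0.2732] yaw -0.1186 tilt [-0.     0.001 -1.   ] F [-0.7 -0.3 -0.2] op 0.0931
  -> (0.4279, -0.2784, 0.27) tool mm [307.2 182.7   3.4]
  -> (0.4279, -0.2784, 0.11) tool mm [-1.0e-01  0.0e+00  1.6e+02]
top red score 1.0 px (np.int64(0), np.int64(0)) shift mm [0. 0.]
top yellow score 1.0 px (np.int64(0), np.int64(0)) shift mm [0. 0.]
top green score 1.0 px (np.int64(0), np.int64(0)) shift mm [0. 0.]
top white score 1.0 px (np.int64(0), np.int64(0)) shift mm [0. 0.]
top wand score 0.99 px (np.int64(0), np.int64(0)) shift mm [0. 0.]
side red score 1.0 px (np.int64(0), np.int64(0)) shift mm [0. 0.]
side yellow score 1.0 px (np.int64(0), np.int64(0)) shift mm [0. 0.]
side green score 1.0 px (np.int64(0), np.int64(0)) shift mm [0. 0.]
side white score 1.0 px (np.int64(0), np.int64(0)) shift mm [0. 0.]
side wand score 1.0 px (np.int64(0), np.int64(0)) shift mm [0. 0.]
```

Emit:
arm_command --increments "0 30 18 0 0; 0 60 36 0 0; 0 90 54 0 0; 0 120 72 0 0; 0 150 90 0 0"

```text
t: 1.7
tool_pos: [0.3174, -0.4222, 0.2737]
orientation: [2.348, 2.087, 0.0]
force: [0.5, -0.8, 0.3]
opening: 0.0929
gripper_force: 0.0
```

Emit:
arm_command --increments "0 35 20 0 0; 0 70 40 0 0; 0 105 62 0 0; 0 140 83 0 0; 0 157 93 3 0"

```text
t: 2.2
tool_pos: [0.4289, -0.2756, 0.2713]
orientation: [2.345, 2.09, 0.002]
force: [-0.6, 0.0, 0.2]
opening: 0.0934
gripper_force: 0.0
```

Emit:
arm_command --increments "0 0 0 30 0; 0 0 0 60 0; 0 0 0 80 0; 0 0 0 80 0; 0 0 0 80 0"

```text
t: 2.7
tool_pos: [0.4271, -0.278, 0.191]
orientation: [-2.346, -2.089, 0.0]
force: [-0.3, -0.1, 0.8]
opening: 0.0931
gripper_force: 0.0
```

Run:
```python
from h import *
delta((.4279,-.2784,.11))
check(['red'],['side'])
```

```text
t 2.7 p [ 0.4271 -0.278   0.191 ] yaw -0.1161 tilt [-0.  0. -1.] F [-0.3 -0.1  0.8] op 0.0931
  -> (0.4279, -0.2784, 0.11) tool mm [-0.3  0.9 81. ]
side red score 0.94 px (np.int64(0), np.int64(0)) shift mm [0. 0.]
```

Emit:
arm_command --increments "0 0 1 30 0; 0 0 1 60 0; 0 0 1 78 0; 0 0 1 81 0; 0 0 1 81 0"

```text
t: 3.25
tool_pos: [0.4286, -0.2786, 0.1108]
orientation: [2.345, 2.089, 0.0]
force: [0.2, 0.8, -0.6]
opening: 0.093
gripper_force: 0.0
```

Emit:
arm_command --increments "1 0 0 0 0; 1 0 0 0 0; 1 0 0 0 0; 1 0 0 0 0; 1 0 0 0 0" --grip_force 25

```text
t: 3.75
tool_pos: [0.4283, -0.2782, 0.1099]
orientation: [2.345, 2.09, 0.0]
force: [-0.7, 0.7, -1.4]
opening: 0.0573
gripper_force: 0.0
```

Emit:
arm_command --increments "1 0 0 0 0; 1 0 0 0 0; 1 0 0 0 0; 1 0 0 -2 0; 1 0 0 -5 0"

```text
t: 4.25
tool_pos: [0.4277, -0.2777, 0.1141]
orientation: [-2.344, -2.089, 0.0]
force: [-0.5, -0.5, -3.6]
opening: 0.0418
gripper_force: 25.0
```

Run:
```python
from h import *
delta((*POCK['red'],.27),(*POCK['red'],.116))
check(['yellow','green','white','wand'],['side'])
cv2.imwrite('pics/s1.png',robot.read_camera('side')[100:330,190:510].repeat(2,0).repeat(2,1))
```

```text
t 4.25 p [ 0.4277 -0.2777  0.1141] yaw -0.115 tilt [-0.001  0.001 -1.   ] F [-0.5 -0.5 -3.6] op 0.0418
  -> (np.float64(0.6352450279367106), np.float64(0.24602645827954603), 0.27) tool mm [ 544.3  145.9 -155.7]
  -> (np.float64(0.6352450279367106), np.float64(0.24602645827954603), 0.116) tool mm [-1.00e-01  2.00e-01  1.54e+02]
side yellow score 0.87 px (np.int64(0), np.int64(0)) shift mm [0. 0.]
side green score 0.99 px (np.int64(0), np.int64(0)) shift mm [0. 0.]
side white score 0.84 px (np.int64(0), np.int64(0)) shift mm [0. 0.]
side wand score 1.0 px (np.int64(0), np.int64(0)) shift mm [0. 0.]
```

View pics/s1.png

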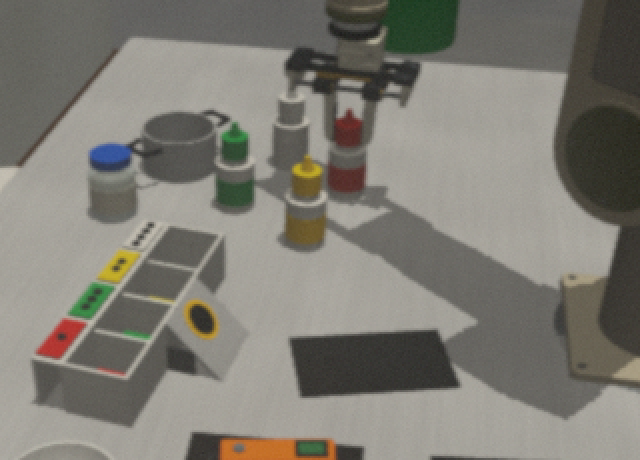

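Red is held (opening 42 mm) and the others haven't moved. Now I carry it to the red pocket.

Emit:
arm_command --increments "1 0 0 -25 0; 1 0 0 -60 0; 1 0 0 -95 0; 1 0 0 -130 0; 1 0 0 -156 0"

```text
t: 4.85
tool_pos: [0.4285, -0.2784, 0.2732]
orientation: [2.344, 2.089, 0.001]
force: [1.4, -0.7, -3.8]
opening: 0.0418
gripper_force: 25.0
```

Emit:
arm_command --increments "1 20 5 0 0; 1 60 16 0 0; 1 100 27 0 0; 1 140 38 0 0; 1 180 48 0 0"

```text
t: 5.35
tool_pos: [0.4968, -0.1033, 0.2706]
orientation: [2.346, 2.09, 0.0]
force: [0.8, -0.8, -3.8]
opening: 0.0418
gripper_force: 25.0
```

Emit:
arm_command --increments "1 40 11 0 0; 1 80 22 0 0; 1 120 33 0 0; 1 160 44 0 0; 1 200 54 0 0"

```text
t: 5.85
tool_pos: [0.5734, 0.0894, 0.2704]
orientation: [-2.345, -2.09, 0.0]
force: [0.3, -0.2, -3.6]
opening: 0.0415
gripper_force: 25.0
```

Emit:
arm_command --increments "1 40 11 0 0; 1 80 22 0 0; 1 120 33 0 0; 1 150 42 0 0; 1 164 44 0 0"

```text
t: 6.35
tool_pos: [0.6358, 0.2483, 0.2695]
orientation: [-2.342, -2.092, 0.001]
force: [-0.4, -0.5, -2.9]
opening: 0.0421
gripper_force: 25.0
```

Emit:
arm_command --increments "1 0 0 0 0; 1 0 0 15 0; 1 0 0 40 0; 1 0 0 60 0; 1 0 0 60 0"

```text
t: 6.85
tool_pos: [0.6331, 0.243, 0.2053]
orientation: [-2.345, -2.086, 0.012]
force: [-1.0, 0.0, -4.3]
opening: 0.0415
gripper_force: 25.0
```

Run:
```python
from h import *
delta((*POCK['red'],.116))
im=robot.read_camera('top')
cv2.imwrite('pics/t2.png',np.hstack([cv2.resize(im[110:220,190:380],None,fx=2.1,fy=2.1),cv2.resize(robot.read_camera('side')[180:320,180:320],(400,231),interpolation=3)]))
```

```text
t 6.85 p [0.6331 0.243  0.2053] yaw -0.1167 tilt [-0.008 -0.003 -1.   ] F [-1.   0.  -4.3] op 0.0415
  -> (np.float64(0.6352450279367106), np.float64(0.24602645827954603), 0.116) tool mm [ 3.6  2.5 89.2]
```

View pics/t2.png

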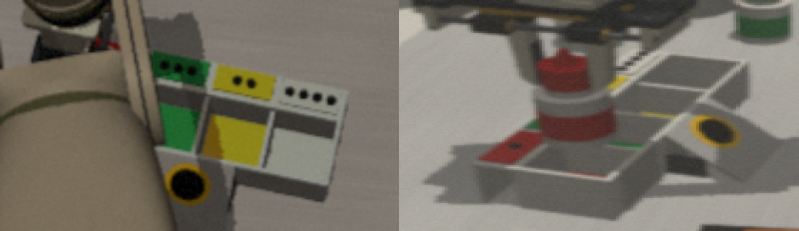

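Run:
```python
from h import *
c,s=np.cos(WA),np.sin(WA)
P=[(WX+c*x-s*y,WY+s*x+c*y,.07) for x,y in[(-.041,.1565),(-.041,-.1565),(.075,.1565),(.075,-.1565)]]
print(proj('side',P).round(1).tolist(),'seen (254,287.5),(301.5,218),(209,278.5),(266.5,211.5)')
delta((*POCK['red'],.116))
```

```text
[[251.6, 288.5], [300.6, 215.8], [203.5, 277.8], [260.3, 208.6]] seen (254,287.5),(301.5,218),(209,278.5),(266.5,211.5)
t 6.95 p [0.6351 0.2441 0.21  ] yaw -0.1164 tilt [-0.002 -0.001 -1.   ] F [-0.1  0.5 -3.3] op 0.0414
  -> (np.float64(0.6352450279367106), np.float64(0.24602645827954603), 0.116) tool mm [ 2.1  0.1 94. ]
```

Run:
```python
from h import *
c,s=np.cos(WA),np.sin(WA)
im=cv2.imread('pics/side0.png')
b=cv2.resize(im[200:310,190:330],None,fx=5.4,fy=5.4,interpolation=cv2.INTER_CUBIC)
x=[(-.041,.1565,.07),(-.041,-.1565,.07),(.041,.1565,.07),(.041,-.1565,.07),(.075,.1565,.07),(.075,-.1565,.07),(-.0647,0,.046),(-.041,.1565,0),(-.11,.05,0),(-.11,-.05,0)]
P=[(WX+c*x-s*y,WY+s*x+c*y,z) for x,y,z in x]
for p in proj('side',P): cv2.drawMarker(b,tuple(int(v) for v in (p-[190,200]+.5)*5.4),(255,0,255),1,12)
cv2.imwrite('pics/c4.png',b)
```

```text
(no output)
```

View pics/c4.png

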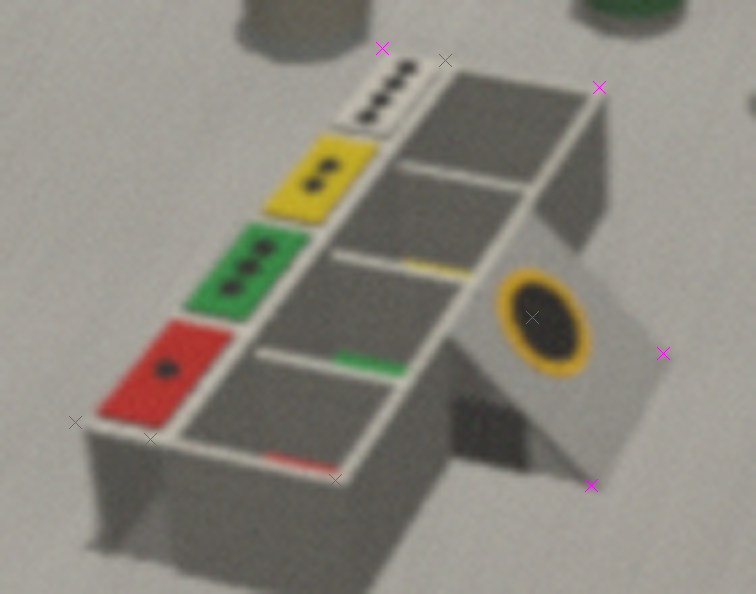

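The overlay shows the well about 2 px to the right of my prediction in the side view. I'll fit it jointly from both cameras.

Run:
```python
from h import *
from scipy.optimize import least_squares
loc=np.array([(-.041,.1565,.07),(-.041,-.1565,.07),(.075,.1565,.07),(.075,-.1565,.07),(-.0647,0,.046)])
ot=np.array([(p[0]/3.6+145-.4,p[1]/3.3+115-.4) for p in[(263,185),(723,273),(305,40),(758,128),(484,272)]])
os_=np.array([(p[0]/5.4+190-.4,p[1]/5.4+200-.4) for p in[(345,481),(603,93),(88,428),(397,55),(543,321)]])
def P(x):
    c,s=np.cos(x[2]),np.sin(x[2]); return np.c_[x[0]+c*loc[:,0]-s*loc[:,1],x[1]+s*loc[:,0]+c*loc[:,1],loc[:,2]]
for w in ((1,1),(0,1),(1,0)):
    r=least_squares(lambda x:np.r_[w[0]*(proj('top',P(x))-ot).ravel(),w[1]*(proj('side',P(x))-os_).ravel()],[.62,.13,-.11]);print(w,r.x.round(4))
# bottle side residuals
im=cv2.imread('pics/side0.png');hsv=cv2.cvtColor(im,cv2.COLOR_BGR2HSV)
for n,(lo,hi) in dict(red=((0,120,60),(8,255,255)),yellow=((20,120,60),(32,255,255)),green=((55,100,40),(80,255,255))).items():
    u,v=proj('side',[*BOT[n],.102])[0]; m=cv2.inRange(hsv,lo,hi);W=np.zeros_like(m);W[int(v)-14:int(v)+9,int(u)-14:int(u)+14]=1
    ys,xs=np.nonzero(m*W);print(n,(u,v),xs.min(),xs.max(),'mid',(xs.min()+xs.max())/2)
```

```text
(1, 1) [ 0.6194  0.1315 -0.1149]
(0, 1) [ 0.6164  0.1333 -0.1166]
(1, 0) [ 0.6219  0.1313 -0.1158]
red (np.float64(363.78816114178335), np.float64(167.12332872757526)) 359 371 mid 365.0
yellow (np.float64(341.9149267823564), np.float64(188.99934808557677)) 336 350 mid 343.0
green (np.float64(306.16136092965786), np.float64(171.71979214729083)) 301 313 mid 307.0
```

```bash
sed -i 's/^WX,WY,WA=.*/WX,WY,WA=.6194,.1315,-.1149/' h.py
python3 - <<'E'
from h import *
delta((*POCK['red'],.150))
E
```

```text
t 6.95 p [0.6351 0.2441 0.21  ] yaw -0.1164 tilt [-0.002 -0.001 -1.   ] F [-0.1  0.5 -3.3] op 0.0414
  -> (np.float64(0.6326417687334622), np.float64(0.24623842233885518), 0.15) tool mm [ 1.9 -2.6 60. ]
```

Emit:
arm_command --increments "1 0 -2.6 0 0; 1 0 -2.6 20 0; 1 0 -2.6 40 0; 1 0 -2.6 55 0; 1 0 -2.6 60 0"

```text
t: 7.45
tool_pos: [0.6324, 0.2455, 0.1494]
orientation: [-2.345, -2.09, 0.002]
force: [-0.1, 0.3, -3.4]
opening: 0.0413
gripper_force: 25.0
```

Emit:
arm_command --increments "1 0 0 8 0; 1 0 0 16 0; 1 0 0 24 0; 1 0 0 26 0; 1 0 0 26 0"

```text
t: 7.95
tool_pos: [0.6328, 0.2457, 0.1241]
orientation: [-2.345, -2.09, 0.001]
force: [0.2, 0.3, -3.8]
opening: 0.0415
gripper_force: 25.0
```

Run:
```python
from h import *
delta((*POCK['red'],.116))
```

```text
t 7.95 p [0.6328 0.2457 0.1241] yaw -0.115 tilt [-0.001 -0.    -1.   ] F [ 0.2  0.3 -3.8] op 0.0415
  -> (np.float64(0.6326417687334622), np.float64(0.24623842233885518), 0.116) tool mm [ 0.5 -0.2  8.1]
```

Emit:
arm_command --increments "1 0 0 3 0; 1 0 0 5.5 0; 1 0 0 7 0; 1 0 0 7.5 0; 1 0 0 7.5 0"

```text
t: 8.45
tool_pos: [0.633, 0.2458, 0.1171]
orientation: [-2.345, -2.09, 0.0]
force: [0.6, 0.3, -3.7]
opening: 0.0416
gripper_force: 25.0
```

Emit:
arm_command --increments "1 0 0 0.5 0; 1 0 0 0.5 0; 1 0 0 1 0; 1 0 0 1 0; 1 0 0 1 0"

```text
t: 8.95
tool_pos: [0.633, 0.2458, 0.1161]
orientation: [-2.345, -2.09, 0.0]
force: [-0.0, 0.0, -3.5]
opening: 0.0416
gripper_force: 25.0
```

Still no floor contact; I'll go down in small steps.

Emit:
arm_command --increments "1 0 0 0.4 0; 1 0 0 0.8 0; 1 0 0 0.8 0; 1 0 0 0.8 0; 1 0 0 0.8 0"

```text
t: 9.45
tool_pos: [0.6331, 0.2458, 0.1154]
orientation: [2.345, 2.09, 0.0]
force: [0.6, 0.1, -3.2]
opening: 0.0415
gripper_force: 25.0
```

Emit:
arm_command --increments "1 0 0 0.4 0; 1 0 0 0.7 0; 1 0 0 0.7 0; 1 0 0 0.7 0; 1 0 0 0.7 0"

```text
t: 9.95
tool_pos: [0.6331, 0.2458, 0.1148]
orientation: [2.345, 2.09, 0.0]
force: [-1.2, 0.0, -1.5]
opening: 0.0411
gripper_force: 25.0
```

Emit:
arm_command --increments "1 0 0 0.5 0; 1 0 0 0.5 0; 1 0 0 0.5 0; 1 0 0 0.5 0; 1 0 0 0.5 0"

```text
t: 10.45
tool_pos: [0.6332, 0.2458, 0.1148]
orientation: [2.345, 2.09, 0.001]
force: [-2.7, -1.3, 5.4]
opening: 0.0416
gripper_force: 25.0
```

Emit:
arm_command --increments "0 0 0 0 0; 0 0 0 0 0; 0 0 0 0 0; 0 0 0 0 0; 0 0 0 0 0"

```text
t: 10.95
tool_pos: [0.633, 0.2458, 0.1139]
orientation: [-2.345, -2.09, 0.0]
force: [0.7, -0.5, -0.2]
opening: 0.0772
gripper_force: 0.0
```

Emit:
arm_command --increments "0 0 0 0 0; 0 0 0 -20 0; 0 0 0 -50 0; 0 0 0 -85 0; 0 0 0 -100 0"

```text
t: 11.45
tool_pos: [0.6346, 0.2463, 0.2185]
orientation: [2.344, 2.089, 0.008]
force: [0.3, 0.3, 1.1]
opening: 0.0929
gripper_force: 0.0
```

Run:
```python
from h import *
delta((*BOT['yellow'],.215),(*BOT['yellow'],.110))
check(['yellow','green','white','wand'],['side','top'])
```

```text
t 11.45 p [0.6346 0.2463 0.2185] yaw -0.1151 tilt [ 0.005  0.002 -1.   ] F [0.3 0.3 1.1] op 0.0929
  -> (0.4707, -0.1303, 0.215) tool mm [-392.9 -119.6    2. ]
  -> (0.4707, -0.1303, 0.11) tool mm [ -0.2  -0.5 105. ]
side yellow score 0.93 px (np.int64(0), np.int64(0)) shift mm [0. 0.]
side green score 1.0 px (np.int64(0), np.int64(0)) shift mm [0. 0.]
side white score 1.0 px (np.int64(0), np.int64(0)) shift mm [0. 0.]
side wand score 1.0 px (np.int64(0), np.int64(0)) shift mm [0. 0.]
top yellow score 1.0 px (np.int64(0), np.int64(0)) shift mm [0. 0.]
top green score 1.0 px (np.int64(0), np.int64(0)) shift mm [0. 0.]
top white score 1.0 px (np.int64(0), np.int64(0)) shift mm [0. 0.]
top wand score 0.36 px (np.int64(-2), np.int64(16)) shift mm [-39.  -1.]
```

Emit:
arm_command --increments "0 -38 -12 0 0; 0 -76 -23 0 0; 0 -114 -34 0 0; 0 -152 -46 0 0; 0 -190 -57 0 0"

```text
t: 12.05
tool_pos: [0.5527, 0.0623, 0.2114]
orientation: [-2.344, -2.089, 0.004]
force: [1.2, -0.2, 0.4]
opening: 0.0929
gripper_force: 0.0
```

Emit:
arm_command --increments "0 -40 -12 0 0; 0 -80 -24 0 0; 0 -120 -36 0 0; 0 -160 -48 0 0; 0 -190 -57 0 0"

```text
t: 12.55
tool_pos: [0.4741, -0.1201, 0.2117]
orientation: [-2.344, -2.087, 0.003]
force: [0.4, 0.3, 0.4]
opening: 0.0931
gripper_force: 0.0
```

Emit:
arm_command --increments "0 -12 -4 0 0; 0 -12 -4 0 0; 0 -12 -4 20 0; 0 -12 -4 40 0; 0 -12 -4 40 0"

```text
t: 13.05
tool_pos: [0.4692, -0.1279, 0.1704]
orientation: [-2.34, -2.088, 0.004]
force: [-0.2, 0.6, -0.4]
opening: 0.0934
gripper_force: 0.0
```

Run:
```python
from h import *
delta((*BOT['yellow'],.110))
check(['yellow'],['side'])
im=robot.read_camera('side')[180:320,180:380]
cv2.imwrite('pics/s3.png',cv2.resize(im,None,fx=4,fy=4,interpolation=3))
```

```text
t 13.05 p [ 0.4692 -0.1279  0.1704] yaw -0.1138 tilt [-0.006  0.003 -1.   ] F [-0.2  0.6 -0.4] op 0.0934
  -> (0.4707, -0.1303, 0.11) tool mm [-2.4  2.1 60.4]
side yellow score 0.77 px (np.int64(0), np.int64(0)) shift mm [0. 0.]
```

View pics/s3.png

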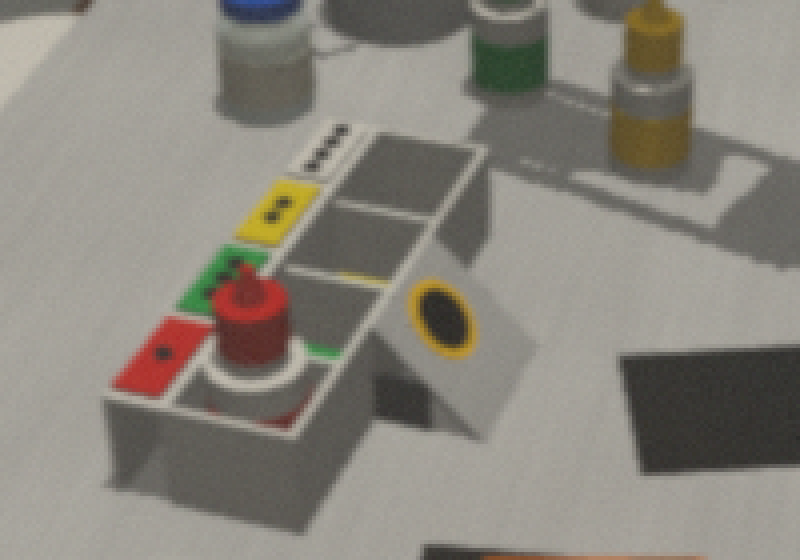

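Red stands upright in its pocket. Next is yellow.

Emit:
arm_command --increments "0 -1 1 15 0; 0 -1 1 35 0; 0 -1 1 55 0; 0 -1 1 62 0; 0 -1 1 62 0"

```text
t: 13.65
tool_pos: [0.4711, -0.1308, 0.1111]
orientation: [-2.344, -2.089, 0.001]
force: [-0.2, 0.0, 0.5]
opening: 0.093
gripper_force: 0.0
```

Emit:
arm_command --increments "1 0 0 0 0; 1 0 0 0 0; 1 0 0 0 0; 1 0 0 0 0; 1 0 0 0 0"

```text
t: 14.15
tool_pos: [0.472, -0.1313, 0.1125]
orientation: [2.345, 2.09, 0.001]
force: [0.2, 0.2, -0.7]
opening: 0.0575
gripper_force: 0.0
```

Emit:
arm_command --increments "1 0 0 0 0; 1 0 0 0 0; 1 0 0 0 0; 1 0 0 0 0; 1 0 0 0 0"

```text
t: 14.65
tool_pos: [0.4716, -0.1311, 0.112]
orientation: [-2.345, -2.09, 0.0]
force: [-0.8, -0.2, -0.3]
opening: 0.0422
gripper_force: 25.0
```

Emit:
arm_command --increments "1 0 0 -10 0; 1 0 0 -40 0; 1 0 0 -80 0; 1 0 0 -120 0; 1 0 0 -150 0"

```text
t: 15.15
tool_pos: [0.4722, -0.1313, 0.2656]
orientation: [2.343, 2.089, 0.002]
force: [0.7, -0.1, -1.9]
opening: 0.0418
gripper_force: 25.0
```

Run:
```python
from h import *
delta((*POCK['yellow'],.26),(*POCK['yellow'],.1155))
```

```text
t 15.15 p [ 0.4722 -0.1313  0.2656] yaw -0.1149 tilt [ 0.003 -0.001 -1.   ] F [ 0.7 -0.1 -1.9] op 0.0418
  -> (np.float64(0.6149860770888459), np.float64(0.09325385922038161), 0.26) tool mm [239.5 116.1   5.7]
  -> (np.float64(0.6149860770888459), np.float64(0.09325385922038161), 0.1155) tool mm [ 1.000e-01 -4.000e-01  1.445e+02]
```

Emit:
arm_command --increments "1 20 10 0 0; 1 55 27 0 0; 1 90 44 0 0; 1 125 61 0 0; 1 160 78 0 0"

```text
t: 15.65
tool_pos: [0.5682, 0.0203, 0.2627]
orientation: [2.345, 2.09, 0.001]
force: [0.9, -1.2, -2.1]
opening: 0.0416
gripper_force: 25.0
```

Emit:
arm_command --increments "1 35 17 0 0; 1 65 32 0 0; 1 79.5 38.5 0 0; 1 79.5 38.5 0 0; 1 79.5 38.5 0 0"

```text
t: 16.15
tool_pos: [0.6146, 0.093, 0.2621]
orientation: [-2.345, -2.09, 0.002]
force: [0.5, -0.5, -3.9]
opening: 0.0417
gripper_force: 25.0
```

Emit:
arm_command --increments "1 0 0 25 0; 1 0 0 50 0; 1 0 0 70 0; 1 0 0 80 0; 1 0 0 80 0"

```text
t: 16.65
tool_pos: [0.6136, 0.0922, 0.1806]
orientation: [-2.345, -2.087, 0.004]
force: [-0.8, -0.6, -2.2]
opening: 0.0411
gripper_force: 25.0
```

Run:
```python
from h import *
delta((*POCK['yellow'],.1165))
```

```text
t 16.65 p [0.6136 0.0922 0.1806] yaw -0.1162 tilt [-0.003 -0.    -1.   ] F [-0.8 -0.6 -2.2] op 0.0411
  -> (np.float64(0.6149860770888459), np.float64(0.09325385922038161), 0.1165) tool mm [ 1.2  1.5 64.1]
```

Emit:
arm_command --increments "1 0 0 15 0; 1 0 0 30 0; 1 0 0 45 0; 1 0 0 55 0; 1 0 0 58 0"

```text
t: 17.15
tool_pos: [0.6136, 0.0933, 0.1217]
orientation: [-2.344, -2.089, 0.004]
force: [0.1, 0.2, -2.5]
opening: 0.0413
gripper_force: 25.0
```

Emit:
arm_command --increments "1 0 0 2 0; 1 0 0 4 0; 1 0 0 5.5 0; 1 0 0 5.5 0; 1 0 0 5.5 0"

```text
t: 17.65
tool_pos: [0.6151, 0.0934, 0.1191]
orientation: [2.345, 2.09, 0.001]
force: [0.6, -0.2, -1.7]
opening: 0.0419
gripper_force: 25.0
```

Emit:
arm_command --increments "1 0 0 0.5 0; 1 0 0 1 0; 1 0 0 1 0; 1 0 0 1 0; 1 0 0 1 0"

```text
t: 18.15
tool_pos: [0.6149, 0.0934, 0.1176]
orientation: [-2.345, -2.09, -0.0]
force: [0.5, -0.4, -2.2]
opening: 0.0418
gripper_force: 25.0
```

Emit:
arm_command --increments "1 0 0 0.7 0; 1 0 0 0.7 0; 1 0 0 0.7 0; 1 0 0 0.7 0; 1 0 0 0.7 0"

```text
t: 18.65
tool_pos: [0.615, 0.0934, 0.117]
orientation: [2.345, 2.09, 0.0]
force: [0.4, 0.7, -1.7]
opening: 0.0413
gripper_force: 25.0
```

Emit:
arm_command --increments "1 0 0 0.6 0; 1 0 0 0.6 0; 1 0 0 0.6 0; 1 0 0 0.6 0; 1 0 0 0.6 0"

```text
t: 19.15
tool_pos: [0.6151, 0.0933, 0.1169]
orientation: [2.345, 2.09, 0.0]
force: [-2.4, -1.5, 5.0]
opening: 0.0418
gripper_force: 25.0
```

Floor contact at 5 N. I'll release, rise and check.

Emit:
arm_command --increments "0 0 0 0 0; 0 0 0 0 0; 0 0 0 0 0; 0 0 0 0 0; 0 0 0 0 0"

```text
t: 19.65
tool_pos: [0.6149, 0.0934, 0.1162]
orientation: [-2.345, -2.09, 0.0]
force: [-0.2, 0.4, -0.5]
opening: 0.0766
gripper_force: 0.0
```

Emit:
arm_command --increments "0 0 0 0 0; 0 0 0 -20 0; 0 0 0 -50 0; 0 0 0 -85 0; 0 0 0 -100 0"

```text
t: 20.15
tool_pos: [0.6165, 0.0935, 0.2204]
orientation: [2.343, 2.088, 0.007]
force: [0.3, -0.3, 1.1]
opening: 0.093
gripper_force: 0.0
```

Run:
```python
from h import *
check(['green','white','wand'])
delta((*BOT['green'],.2165),(*BOT['green'],.110))
```

```text
top green score 1.0 px (np.int64(0), np.int64(0)) shift mm [0. 0.]
top white score 1.0 px (np.int64(0), np.int64(0)) shift mm [0. 0.]
top wand score 0.99 px (np.int64(0), np.int64(0)) shift mm [0. 0.]
side green score 0.95 px (np.int64(0), np.int64(0)) shift mm [0. 0.]
side white score 0.95 px (np.int64(0), np.int64(0)) shift mm [0. 0.]
side wand score 1.0 px (np.int64(0), np.int64(0)) shift mm [0. 0.]
t 20.25 p [0.6167 0.0935 0.2195] yaw -0.115 tilt [ 0.006  0.    -1.   ] F [0.1 0.4 0.1] op 0.0933
  -> (0.5906, -0.212, 0.2165) tool mm [-306.5    9.1    2.7]
  -> (0.5906, -0.212, 0.11) tool mm [-1.000e-01 -6.000e-01  1.065e+02]
```

Emit:
arm_command --increments "0 -38 2 0 0; 0 -78 4 0 0; 0 -118 6 0 0; 0 -158 8 0 0; 0 -198 10 0 0"

```text
t: 20.75
tool_pos: [0.6008, -0.1057, 0.2135]
orientation: [-2.343, -2.089, 0.003]
force: [0.2, 0.2, -0.1]
opening: 0.093
gripper_force: 0.0
```

Emit:
arm_command --increments "0 -40 0 0 0; 0 -80 0 0 0; 0 -108 0 0 0; 0 -108 0 20 0; 0 -108 0 40 0"

```text
t: 21.25
tool_pos: [0.5889, -0.2129, 0.1738]
orientation: [-2.347, -2.087, 0.001]
force: [0.2, 0.0, 0.0]
opening: 0.0928
gripper_force: 0.0
```

Run:
```python
from h import *
check(['green'],['side'])
delta((*BOT['green'],.110))
```

```text
side green score 0.91 px (np.int64(0), np.int64(0)) shift mm [0. 0.]
t 21.3 p [ 0.5868 -0.2114  0.1689] yaw -0.1164 tilt [-0.007  0.003 -1.   ] F [-1.1  1.  -3.3] op 0.0931
  -> (0.5906, -0.212, 0.11) tool mm [-0.3  4.3 58.9]
```

Emit:
arm_command --increments "0 0 0 0 0; 0 0 0 20 0; 0 0 0 45 0; 0 0 0 62 0; 0 0 0 65.5 0"

```text
t: 21.8
tool_pos: [0.5883, -0.2108, 0.1082]
orientation: [-2.342, -2.088, 0.003]
force: [0.0, 0.3, -0.5]
opening: 0.0929
gripper_force: 0.0
```

Emit:
arm_command --increments "1 0 0 0 0; 1 0 0 0 0; 1 0 0 0 0; 1 0 0 0 0; 1 0 0 0 0"

```text
t: 22.3
tool_pos: [0.5901, -0.2119, 0.1116]
orientation: [2.345, 2.089, 0.001]
force: [-0.0, 0.1, -0.8]
opening: 0.0577
gripper_force: 0.0
```

Emit:
arm_command --increments "1 0 0 0 0; 1 0 0 0 0; 1 0 0 0 0; 1 0 0 0 0; 1 0 0 0 0"

```text
t: 22.8
tool_pos: [0.5897, -0.2118, 0.1109]
orientation: [-2.345, -2.09, 0.0]
force: [-1.6, 0.7, 1.3]
opening: 0.0412
gripper_force: 25.0
```

Emit:
arm_command --increments "1 0 0 -10 0; 1 0 0 -40 0; 1 0 0 -80 0; 1 0 0 -120 0; 1 0 0 -150 0"

```text
t: 23.3
tool_pos: [0.5901, -0.2118, 0.2642]
orientation: [2.344, 2.089, 0.002]
force: [0.8, 0.2, -3.0]
opening: 0.0415
gripper_force: 25.0
```

Run:
```python
from h import *
delta((*POCK['green'],.26),(*POCK['green'],.1155))
```

```text
t 23.3 p [ 0.5901 -0.2118  0.2642] yaw -0.1149 tilt [ 0.002 -0.001 -1.   ] F [ 0.8  0.2 -3. ] op 0.0415
  -> (np.float64(0.623813922911154), np.float64(0.16974614077961842), 0.26) tool mm [382.9 -10.3   3.9]
  -> (np.float64(0.623813922911154), np.float64(0.16974614077961842), 0.1155) tool mm [ 1.000e-01 -3.000e-01  1.445e+02]
```

Emit:
arm_command --increments "1 15 0 -12 0; 1 50 -1 -12 0; 1 90 -2 -12 0; 1 130 -3.5 -12 0; 1 170 -4.5 -12 0"

```text
t: 23.8
tool_pos: [0.6039, -0.0398, 0.2714]
orientation: [-2.344, -2.089, 0.002]
force: [1.1, -0.6, -3.6]
opening: 0.0414
gripper_force: 25.0
```

Emit:
arm_command --increments "1 40 -1 0 0; 1 80 -2 0 0; 1 120 -3.5 0 0; 1 160 -4.5 0 0; 1 190 -5.5 0 0"

```text
t: 24.3
tool_pos: [0.6198, 0.1506, 0.2712]
orientation: [-2.342, -2.091, 0.002]
force: [1.1, -0.9, -2.8]
opening: 0.0414
gripper_force: 25.0
```

Emit:
arm_command --increments "1 15 -0.5 0 0; 1 23 -0.5 0 0; 1 23 -0.5 0 0; 1 23 -0.5 30 0; 1 23 -0.5 50 0"

```text
t: 24.8
tool_pos: [0.6233, 0.1683, 0.2218]
orientation: [2.347, 2.088, -0.001]
force: [-0.3, 0.3, -2.9]
opening: 0.0412
gripper_force: 25.0
```

Emit:
arm_command --increments "1 0 0 0 0; 1 0 0 15 0; 1 0 0 30 0; 1 0 0 40 0; 1 0 0 40 0"

```text
t: 25.3
tool_pos: [0.6221, 0.1696, 0.1804]
orientation: [-2.344, -2.089, 0.005]
force: [-0.2, 1.0, -2.7]
opening: 0.0415
gripper_force: 25.0
```

Run:
```python
from h import *
delta((*POCK['green'],.1158))
check(['white','wand'],['side','top'])
```

```text
t 25.3 p [0.6221 0.1696 0.1804] yaw -0.1151 tilt [-0.003 -0.001 -1.   ] F [-0.2  1.  -2.7] op 0.0415
  -> (np.float64(0.623813922911154), np.float64(0.16974614077961842), 0.1158) tool mm [ 0.4  1.9 64.6]
side white score 0.95 px (np.int64(0), np.int64(0)) shift mm [0. 0.]
side wand score 1.0 px (np.int64(0), np.int64(0)) shift mm [0. 0.]
top white score 1.0 px (np.int64(0), np.int64(0)) shift mm [0. 0.]
top wand score 0.91 px (np.int64(0), np.int64(0)) shift mm [0. 0.]
```

Emit:
arm_command --increments "1 0 0 15 0; 1 0 0 30 0; 1 0 0 45 0; 1 0 0 55 0; 1 0 0 60 0"

```text
t: 25.9
tool_pos: [0.6221, 0.1697, 0.1203]
orientation: [-2.344, -2.089, 0.004]
force: [0.1, -0.1, -4.0]
opening: 0.0418
gripper_force: 25.0
```

Emit:
arm_command --increments "1 0 0 2 0; 1 0 0 4 0; 1 0 0 5 0; 1 0 0 5 0; 1 0 0 5 0"

```text
t: 26.4
tool_pos: [0.6236, 0.17, 0.1184]
orientation: [2.345, 2.09, 0.001]
force: [-0.5, -0.4, -2.9]
opening: 0.0416
gripper_force: 25.0
```

Emit:
arm_command --increments "1 0 0 0.5 0; 1 0 0 1 0; 1 0 0 1 0; 1 0 0 1 0; 1 0 0 1 0"

```text
t: 26.9
tool_pos: [0.6233, 0.1699, 0.1169]
orientation: [-2.345, -2.09, -0.0]
force: [-0.2, -0.6, -3.4]
opening: 0.0412
gripper_force: 25.0
```

Emit:
arm_command --increments "1 0 0 0.8 0; 1 0 0 0.8 0; 1 0 0 0.8 0; 1 0 0 0.8 0; 1 0 0 0.8 0"

```text
t: 27.4
tool_pos: [0.6233, 0.1699, 0.1161]
orientation: [2.345, 2.09, 0.0]
force: [-0.5, 0.2, -4.4]
opening: 0.0416
gripper_force: 25.0
```

Emit:
arm_command --increments "1 0 0 0.6 0; 1 0 0 0.6 0; 1 0 0 0.6 0; 1 0 0 0.6 0; 1 0 0 0.6 0"

```text
t: 27.9
tool_pos: [0.6234, 0.1699, 0.1159]
orientation: [2.345, 2.09, 0.0]
force: [-2.2, -1.9, 3.2]
opening: 0.0414
gripper_force: 25.0
```

Emit:
arm_command --increments "0 0 0 0 0; 0 0 0 0 0; 0 0 0 0 0; 0 0 0 0 0; 0 0 0 0 0"

```text
t: 28.4
tool_pos: [0.6233, 0.1699, 0.1154]
orientation: [2.345, 2.09, 0.0]
force: [0.3, -0.5, 1.1]
opening: 0.0771
gripper_force: 0.0
```

Emit:
arm_command --increments "0 0 0 0 0; 0 0 0 -20 0; 0 0 0 -50 0; 0 0 0 -85 0; 0 0 0 -100 0"

```text
t: 28.9
tool_pos: [0.6248, 0.1703, 0.2196]
orientation: [2.343, 2.088, 0.007]
force: [1.6, -0.2, 0.9]
opening: 0.0928
gripper_force: 0.0
```

Run:
```python
from h import *
check(['white','wand'])
cv2.imwrite('pics/tt.png',robot.read_camera('top'))
delta((.532,-.364,.2155),(.532,-.364,.1105))
```

```text
top white score 1.0 px (np.int64(0), np.int64(0)) shift mm [0. 0.]
top wand score 0.84 px (np.int64(0), np.int64(0)) shift mm [0. 0.]
side white score 0.95 px (np.int64(0), np.int64(0)) shift mm [0. 0.]
side wand score 1.0 px (np.int64(0), np.int64(0)) shift mm [0. 0.]
t 29.05 p [0.6239 0.1701 0.2161] yaw -0.115 tilt [ 0.002  0.    -1.   ] F [ 0.  -1.2 -0.4] op 0.0933
  -> (0.532, -0.364, 0.2155) tool mm [-5.411e+02 -3.000e+01  2.000e-01]
  -> (0.532, -0.364, 0.1105) tool mm [-1.00e-01 -2.00e-01  1.05e+02]
```

Emit:
arm_command --increments "0 -30 -2 0 0; 0 -70 -4 0 0; 0 -110 -6 0 0; 0 -150 -8 0 0; 0 -190 -10 0 0"

```text
t: 29.55
tool_pos: [0.5897, -0.0189, 0.2122]
orientation: [-2.343, -2.088, 0.004]
force: [0.3, 0.3, -0.3]
opening: 0.0931
gripper_force: 0.0
```

Emit:
arm_command --increments "0 -40 -2 0 0; 0 -80 -4 0 0; 0 -120 -6 0 0; 0 -160 -9 0 0; 0 -200 -11 0 0"

```text
t: 30.05
tool_pos: [0.5559, -0.216, 0.2123]
orientation: [-2.343, -2.088, 0.002]
force: [-0.2, 0.2, 0.3]
opening: 0.0931
gripper_force: 0.0
```

Emit:
arm_command --increments "0 -40 -2 0 0; 0 -80 -4 0 0; 0 -120 -6 0 0; 0 -145 -8 0 0; 0 -151 -8.5 0 0"

```text
t: 30.55
tool_pos: [0.5297, -0.3662, 0.212]
orientation: [-2.346, -2.084, 0.002]
force: [0.0, -0.1, -1.4]
opening: 0.0931
gripper_force: 0.0
```

Emit:
arm_command --increments "0 0 0 0 0; 0 0 0 0 0; 0 0 0 15 0; 0 0 0 35 0; 0 0 0 35 0"

```text
t: 31.05
tool_pos: [0.5306, -0.3615, 0.1759]
orientation: [-2.339, -2.088, 0.001]
force: [-1.6, 1.0, -0.0]
opening: 0.0932
gripper_force: 0.0
```

Run:
```python
from h import *
check(['white'],['side'])
delta((.532,-.364,.1105))
```

```text
side white score 0.82 px (np.int64(0), np.int64(-1)) shift mm [ 1. -7.]
t 31.1 p [ 0.5311 -0.3621  0.1777] yaw -0.1135 tilt [-0.003  0.003 -1.   ] F [ 0.6 -0.3 -0.1] op 0.0928
  -> (0.532, -0.364, 0.1105) tool mm [-2.   1.4 67.2]
```

Emit:
arm_command --increments "0 -0.5 0.5 15 0; 0 -0.5 0.5 35 0; 0 -0.5 0.5 55 0; 0 -0.5 0.5 67 0; 0 -0.5 0.5 69.5 0"

```text
t: 31.6
tool_pos: [0.5316, -0.3638, 0.1089]
orientation: [-2.343, -2.088, 0.001]
force: [-0.3, 0.5, -0.4]
opening: 0.0929
gripper_force: 0.0
```

Emit:
arm_command --increments "1 0 0 0 0; 1 0 0 0 0; 1 0 0 0 0; 1 0 0 0 0; 1 0 0 0 0"

```text
t: 32.1
tool_pos: [0.5326, -0.3649, 0.1116]
orientation: [2.345, 2.089, 0.0]
force: [0.1, -0.6, 0.1]
opening: 0.0572
gripper_force: 0.0
```

Emit:
arm_command --increments "1 0 0 0 0; 1 0 0 0 0; 1 0 0 0 0; 1 0 0 0 0; 1 0 0 0 0"

```text
t: 32.6
tool_pos: [0.5322, -0.3646, 0.1109]
orientation: [-2.345, -2.09, 0.0]
force: [-1.4, 0.6, 0.3]
opening: 0.0417
gripper_force: 25.0
```

Emit:
arm_command --increments "1 0 0 -10 0; 1 0 0 -40 0; 1 0 0 -80 0; 1 0 0 -120 0; 1 0 0 -160 0"

```text
t: 33.1
tool_pos: [0.5321, -0.3643, 0.2726]
orientation: [-2.345, -2.09, -0.0]
force: [0.8, -0.5, -3.8]
opening: 0.0415
gripper_force: 25.0
```

Run:
```python
from h import *
delta((*POCK['white'],.27),(*POCK['white'],.1155))
```

```text
t 33.1 p [ 0.5321 -0.3643  0.2726] yaw -0.1148 tilt [-0.  0. -1.] F [ 0.8 -0.5 -3.8] op 0.0415
  -> (np.float64(0.6061582312665377), np.float64(0.01676157766114482), 0.27) tool mm [387.   29.9   2.7]
  -> (np.float64(0.6061582312665377), np.float64(0.01676157766114482), 0.1155) tool mm [-1.000e-01  0.000e+00  1.545e+02]
```

Commanded z is about 0.271 and I expect floor contact near 0.1158.

Emit:
arm_command --increments "1 20 1.5 0 0; 1 60 4.5 0 0; 1 100 7.5 0 0; 1 140 10.5 0 0; 1 180 14 0 0"

```text
t: 33.6
tool_pos: [0.5664, -0.185, 0.2697]
orientation: [-2.344, -2.089, 0.001]
force: [1.0, -0.7, -2.8]
opening: 0.0417
gripper_force: 25.0
```

Emit:
arm_command --increments "1 40 3 0 0; 1 80 6 0 0; 1 120 9 0 0; 1 160 12 0 0; 1 190 14.5 0 0"

```text
t: 34.1
tool_pos: [0.6024, 0.0029, 0.2698]
orientation: [-2.342, -2.091, 0.001]
force: [1.2, -0.2, -3.3]
opening: 0.0417
gripper_force: 25.0
```

Emit:
arm_command --increments "1 17 1.5 0 0; 1 17 1.5 0 0; 1 17 1.5 20 0; 1 17 1.5 50 0; 1 17 1.5 70 0"

```text
t: 34.6
tool_pos: [0.6055, 0.015, 0.1985]
orientation: [-2.346, -2.088, 0.003]
force: [-0.2, -0.2, -3.9]
opening: 0.0419
gripper_force: 25.0
```

Emit:
arm_command --increments "1 0 0 10 0; 1 0 0 20 0; 1 0 0 20 0; 1 0 0 20 0; 1 0 0 20 0"

```text
t: 35.1
tool_pos: [0.6074, 0.0162, 0.1825]
orientation: [2.344, 2.089, 0.003]
force: [-0.3, -1.0, -2.4]
opening: 0.0415
gripper_force: 25.0
```

Run:
```python
from h import *
delta((*POCK['white'],.1155))
check(['wand'])
```

```text
t 35.1 p [0.6074 0.0162 0.1825] yaw -0.1151 tilt [ 0.002 -0.    -1.   ] F [-0.3 -1.  -2.4] op 0.0415
  -> (np.float64(0.6061582312665377), np.float64(0.01676157766114482), 0.1155) tool mm [ 0.4 -1.4 67. ]
top wand score 0.99 px (np.int64(0), np.int64(0)) shift mm [0. 0.]
side wand score 1.0 px (np.int64(0), np.int64(0)) shift mm [0. 0.]
```

Emit:
arm_command --increments "1 0 0 15 0; 1 0 0 30 0; 1 0 0 45 0; 1 0 0 55 0; 1 0 0 58 0"

```text
t: 35.7
tool_pos: [0.6049, 0.0164, 0.12]
orientation: [-2.343, -2.088, 0.005]
force: [-0.3, 0.9, -3.0]
opening: 0.0414
gripper_force: 25.0
```

Emit:
arm_command --increments "1 0 0 2 0; 1 0 0 4 0; 1 0 0 5.5 0; 1 0 0 5.5 0; 1 0 0 5.5 0"

```text
t: 36.2
tool_pos: [0.6068, 0.0163, 0.1179]
orientation: [2.345, 2.09, 0.001]
force: [0.7, -0.8, -2.8]
opening: 0.0413
gripper_force: 25.0
```

Emit:
arm_command --increments "1 0 0 0.5 0; 1 0 0 0.7 0; 1 0 0 0.7 0; 1 0 0 0.7 0; 1 0 0 0.7 0"

```text
t: 36.7
tool_pos: [0.6065, 0.0163, 0.1167]
orientation: [-2.345, -2.09, 0.0]
force: [0.6, -0.1, -2.6]
opening: 0.0415
gripper_force: 25.0
```

Emit:
arm_command --increments "1 0 0 0.7 0; 1 0 0 0.7 0; 1 0 0 0.7 0; 1 0 0 0.7 0; 1 0 0 0.7 0"

```text
t: 37.2
tool_pos: [0.6066, 0.0163, 0.1161]
orientation: [2.345, 2.09, 0.0]
force: [0.1, -0.5, -2.4]
opening: 0.042
gripper_force: 25.0
```

Emit:
arm_command --increments "1 0 0 0.5 0; 1 0 0 0.5 0; 1 0 0 0.5 0; 1 0 0 0.5 0; 1 0 0 0.5 0"

```text
t: 37.7
tool_pos: [0.6067, 0.0162, 0.116]
orientation: [2.345, 2.09, 0.0]
force: [-1.6, -1.6, 4.7]
opening: 0.0418
gripper_force: 25.0
```

Floor contact. I release white, rise, look at the well, and measure the wand.

Emit:
arm_command --increments "0 0 0 0 0; 0 0 0 0 0; 0 0 0 0 0; 0 0 0 0 0; 0 0 0 0 0"

```text
t: 38.2
tool_pos: [0.6065, 0.0164, 0.1154]
orientation: [-2.345, -2.09, 0.0]
force: [-0.2, 0.5, -0.5]
opening: 0.0772
gripper_force: 0.0
```

Emit:
arm_command --increments "0 0 0 0 0; 0 0 0 -20 0; 0 0 0 -50 0; 0 0 0 -85 0; 0 0 0 -100 0"

```text
t: 38.7
tool_pos: [0.6081, 0.0163, 0.2195]
orientation: [2.343, 2.088, 0.006]
force: [0.4, -1.0, 0.1]
opening: 0.0932
gripper_force: 0.0
```

```bash
cat > wand.py <<'E'
from h import *
from scipy.optimize import least_squares
O={}
for c in('top','side'):
    im=robot.read_camera(c);cv2.imwrite(f'pics/{c}w.png',im)
    hsv=cv2.cvtColor(im,cv2.COLOR_BGR2HSV)
    m=cv2.inRange(hsv,(5,140,60),(20,255,255));m[:, :100]=0
    n,l,st,ce=cv2.connectedComponentsWithStats(m);i=1+st[1:,4].argmax();x,y,w,h,a=st[i]
    print(c,st[i],np.percentile(hsv[...,2][l==i],[5,25,50,75,95]))
    O[c]=cv2.morphologyEx((l==i).astype('u1'),cv2.MORPH_CLOSE,np.ones((9,9)))
# silhouette fit of the orange box (free length) in both views
def err(x):
    r=[]
    X,Y,A=x[:3]
    L=np.array([(a,b,z) for a in(-.0625,.0625) for b in(-.017,.017) for z in(.003,.039)])
    P=np.c_[X+np.cos(A)*L[:,0]-np.sin(A)*L[:,1],Y+np.sin(A)*L[:,0]+np.cos(A)*L[:,1],L[:,2]]
    for c in O:
        h=cv2.convexHull(proj(c,P).astype('f4'))[:,0]
        M=np.zeros((480*4,640*4),'u1');cv2.fillConvexPoly(M,((h+.5)*4).round().astype(int),1)
        S=cv2.resize(M.astype('f4'),(640,480),interpolation=cv2.INTER_AREA)
        r.append(np.abs(S-O[c]).sum())
    return sum(r)
from scipy.optimize import minimize
r=minimize(err,[.43,.334,.07],method='Nelder-Mead',options=dict(initial_simplex=[[.43,.334,.07],[.44,.334,.07],[.43,.344,.07],[.43,.334,.17]]))
print('wand',r.x.round(4),r.fun,O['top'].sum(),O['side'].sum())
E
python3 wand.py
python3 - <<'E'
from h import *
delta()
a=cv2.imread('pics/topw.png')[110:290,150:370];b=cv2.imread('pics/sidew.png')[160:370,180:390]
cv2.imwrite('pics/v.png',np.hstack([cv2.resize(a,(400,400)),cv2.resize(b,(400,400))]))
E
```

```text
top [184 218  18  52 621] [ 68. 116. 142. 144. 146.]
side [ 299  319   60   23 1028] [ 99. 109. 134. 189. 194.]
wand [0.4246 0.3323 0.2384] 600.5625 649 1148
t 38.8 p [0.6083 0.0162 0.2186] yaw -0.115 tilt [ 0.006 -0.    -1.   ] F [ 0.7  0.8 -0.1] op 0.0932
```

View pics/v.png

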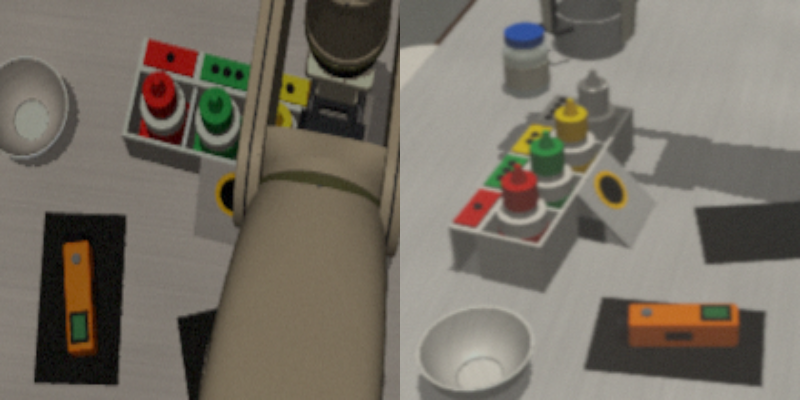

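All four bottles stand in their own pockets, and the wand hasn't moved. I'll cross-check the wand pose with top-face corners.

Run:
```python
from h import *
from scipy.optimize import least_squares
T={'FL':(143,345),'FR':(193,341),'RL':(153,508)};S={'FL':(150,130),'FR':(152,72),'RR':(437,72),'RL':(440,131)}
sg={'FL':(1,1),'FR':(1,-1),'RR':(-1,-1),'RL':(-1,1)}
def res(x,show=0):
    X,Y,A,hf,hb=x;c,s=np.cos(A),np.sin(A);r=[]
    for cam_,d,f in(('top',T,lambda p:(p[0]/3.6+144.6,p[1]/3.3+114.6)),('side',S,lambda p:(p[0]/5+269.6,p[1]/5+304.6))):
        for k,p in d.items():
            a=hf if sg[k][0]>0 else -hb;b=.017*sg[k][1]
            r+=list(proj(cam_,[X+c*a-s*b,Y+s*a+c*b,.039])[0]-f(p))
    return np.r_[r,(hf-.0625)*300,(hb-.0625)*300]
r=least_squares(res,[.43,.334,.2,.0625,.0625]);print(r.x.round(4),r.fun.round(1))
```

```text
[0.4233 0.3323 0.193  0.0602 0.0602] [-1.   0.8 -0.6  0.7 -1.5  1.  -0.9 -1.2 -0.7 -1.2 -0.4 -0.8 -0.  -1.
 -0.7 -0.7]
```

Emit:
arm_command --increments "0 20 -15 0 0; 0 52 -39 0 0; 0 85 -63 0 0; 0 118 -88 0 0; 0 150 -112 0 0"

```text
t: 39.3
tool_pos: [0.5105, 0.1792, 0.2129]
orientation: [-2.345, -2.089, 0.004]
force: [-0.4, -0.2, 0.1]
opening: 0.0928
gripper_force: 0.0
```

Emit:
arm_command --increments "0 32 -24 0 0; 0 65 -48 0 0; 0 98 -73 0 0; 0 130 -97 0 0; 0 143 -106 0 0"

```text
t: 39.8
tool_pos: [0.4208, 0.3344, 0.2131]
orientation: [-2.342, -2.092, 0.005]
force: [0.4, -0.4, -0.2]
opening: 0.0933
gripper_force: 0.0
```

Emit:
arm_command --increments "0 0 0 0 -0.14; 0 0 0 0 -0.28; 0 0 0 0 -0.42; 0 0 0 0 -0.56; 0 0 0 0 -0.7"

```text
t: 40.3
tool_pos: [0.4233, 0.3315, 0.2135]
orientation: [-1.479, -2.771, 0.004]
force: [0.2, -0.2, 0.2]
opening: 0.0932
gripper_force: 0.0
```

Emit:
arm_command --increments "0 0 0 0 -0.14; 0 0 0 0 -0.28; 0 0 0 0 -0.42; 0 0 0 0 -0.56; 0 0 0 0 -0.7"

```text
t: 40.8
tool_pos: [0.4234, 0.3315, 0.2135]
orientation: [-0.439, -3.109, 0.003]
force: [-1.2, -0.4, 0.3]
opening: 0.0931
gripper_force: 0.0
```

Emit:
arm_command --increments "0 0 0 0 -0.14; 0 0 0 0 -0.28; 0 0 0 0 -0.42; 0 0 0 0 -0.49; 0 0 0 0 -0.49"

```text
t: 41.3
tool_pos: [0.4234, 0.3316, 0.2137]
orientation: [0.321, -3.123, 0.002]
force: [-0.0, 0.3, 0.1]
opening: 0.093
gripper_force: 0.0
```

Run:
```python
from h import *
from scipy.optimize import least_squares
delta((.4235,.3323,.1),(.4235,.3323,.031))
check(['wand'],['side'])
sg=[(1,1),(1,-1),(-1,-1),(-1,1)]
T=[(108,298),(268,303),(252,553),(87,550)];S=[(35,243),(80,55),(508,92),(500,288)]
ot=np.array([(p[0]/3.6+144.6,p[1]/3.3+114.6) for p in T]);os_=np.array([(p[0]/5+269.6,p[1]/5+304.6) for p in S])
def P(x):
    c,s=np.cos(x[2]),np.sin(x[2]);return np.array([(x[0]+c*.095*a-s*.055*b,x[1]+s*.095*a+c*.055*b,.003) for a,b in sg])
for w in((1,1),(1,0),(0,1)):
    r=least_squares(lambda x:np.r_[w[0]*(proj('top',P(x))-ot).ravel(),w[1]*(proj('side',P(x))-os_).ravel()],[.43,.33,.08]);print('mat',r.x.round(4),r.fun.round(1))
```

```text
t 41.3 p [0.4234 0.3316 0.2137] yaw 1.7756 tilt [-0.002 -0.002 -1.   ] F [-0.   0.3  0.1] op 0.093
  -> (0.4235, 0.3323, 0.1) tool mm [ -0.5   0.8 113.7]
  -> (0.4235, 0.3323, 0.031) tool mm [-0.1  0.1 69. ]
side wand score 0.9 px (np.int64(1), np.int64(0)) shift mm [-2. -0.]
mat [0.4296 0.3355 0.079 ] [-0.7  1.2 -0.5  0.7 -0.6  1.5 -0.8  1.4 -1.4 -1.  -0.9 -0.6 -0.7 -0.6
 -0.9 -1.2]
mat [0.4327 0.3344 0.0789] [-0.   0.   0.1 -0.5  0.   0.3 -0.1  0.1 -0.  -0.  -0.  -0.  -0.  -0.
 -0.  -0. ]
mat [0.4271 0.3375 0.0797] [-0.   0.  -0.   0.  -0.   0.  -0.   0.  -0.5 -0.  -0.1  0.1  0.3  0.2
  0.2 -0.3]
```

Emit:
arm_command --increments "0 0 0.5 25 0; 0 0 0.5 60 0; 0 0 0.5 90 0; 0 0 0.5 110 0; 0 0 0.5 114 0"

```text
t: 41.85
tool_pos: [0.4214, 0.3312, 0.0976]
orientation: [0.316, -3.12, 0.005]
force: [-1.2, -0.3, 0.2]
opening: 0.0931
gripper_force: 0.0
```

Emit:
arm_command --increments "0 0 0 20 0; 0 0 0 40 0; 0 0 0 55 0; 0 0 0 60 0; 0 0 0 60 0"

```text
t: 42.35
tool_pos: [0.4232, 0.3327, 0.0412]
orientation: [0.319, -3.124, 0.001]
force: [-0.4, 1.0, 0.5]
opening: 0.0929
gripper_force: 0.0
```

Run:
```python
from h import *
for c in ('side','top'): cv2.imwrite(f'pics/g{c}.png',robot.read_camera(c))
delta((.4235,.3323,.033))
a=cv2.imread('pics/gside.png')[230:380,250:420];cv2.imwrite('pics/g1.png',cv2.resize(a,None,fx=4,fy=4,interpolation=3))
```

```text
t 42.45 p [0.4241 0.3333 0.0425] yaw 1.7747 tilt [ 0.001  0.001 -1.   ] F [ 0.6 -0.3  0.2] op 0.0932
  -> (0.4235, 0.3323, 0.033) tool mm [ 0.8 -0.8  9.5]
```

View pics/g1.png

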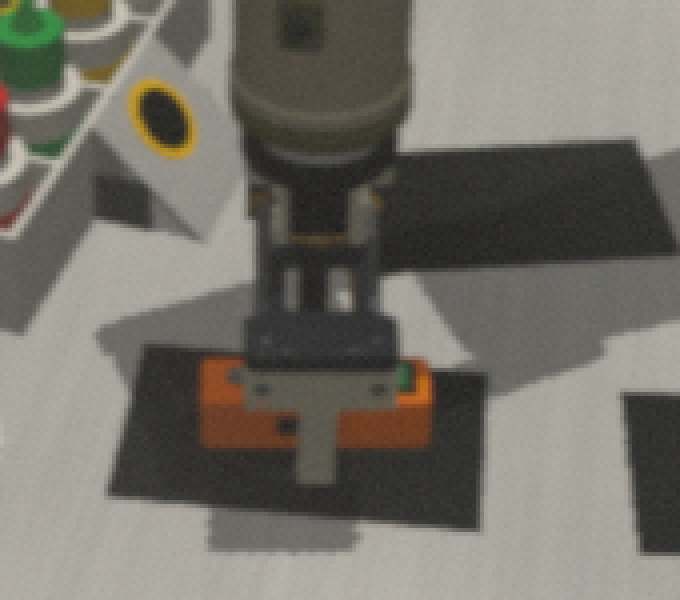

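The fingers straddle the wand's mid-length. I lower, grip and lift.

Emit:
arm_command --increments "0 0 0 4 0; 0 0 0 8 0; 0 0 0 9.5 0; 0 0 0 9.5 0; 0 0 0 9.5 0"

```text
t: 42.95
tool_pos: [0.4235, 0.3329, 0.0321]
orientation: [0.32, -3.125, 0.0]
force: [0.6, 1.0, -0.1]
opening: 0.093
gripper_force: 0.0
```

Emit:
arm_command --increments "1 0 0 0 0; 1 0 0 0 0; 1 0 0 0 0; 1 0 0 0 0; 1 0 0 0 0" --grip_force 30

```text
t: 43.45
tool_pos: [0.4235, 0.3329, 0.0321]
orientation: [-0.32, 3.125, 0.0]
force: [0.2, -0.8, -0.5]
opening: 0.0574
gripper_force: 0.0
```

Emit:
arm_command --increments "1 0 0 0 0; 1 0 0 0 0; 1 0 0 0 0; 1 0 0 0 0; 1 0 0 0 0"

```text
t: 43.95
tool_pos: [0.4235, 0.3329, 0.0321]
orientation: [-0.32, 3.125, 0.0]
force: [-0.0, 0.1, -0.3]
opening: 0.0338
gripper_force: 30.0
```

Emit:
arm_command --increments "1 0 0 -5 0; 1 0 0 -20 0; 1 0 0 -45 0; 1 0 0 -60 0; 1 0 0 -60 0"

```text
t: 44.45
tool_pos: [0.4256, 0.3343, 0.0958]
orientation: [-0.32, 3.12, 0.004]
force: [0.3, -0.2, -1.1]
opening: 0.0337
gripper_force: 30.0
```

Run:
```python
from h import *
c,s=np.cos(WA),np.sin(WA)
P=lambda x,y,z:(WX+c*x-s*y,WY+s*x+c*y,z)
print('side grid of patch',proj('side',[P(-.0647,0,.046)]))
delta()
```

```text
side grid of patch [[289.11095137 258.38732647]]
t 44.45 p [0.4256 0.3343 0.0958] yaw 1.7751 tilt [ 0.005  0.003 -1.   ] F [ 0.3 -0.2 -1.1] op 0.0337
```

Emit:
arm_command --increments "1 0 0 -25 0.1; 1 0 -20 -40 0.2; 1 2 -55 -40 0.319; 1 5 -90 -40 0.319; 1 6 -120 -40 0.319"

```text
t: 44.95
tool_pos: [0.4415, 0.2127, 0.1314]
orientation: [-0.18, -3.136, 0.001]
force: [1.0, 1.0, -1.9]
opening: 0.0339
gripper_force: 30.0
```

Run:
```python
from h import *
delta((.4505,.151,.1))
```

```text
t 44.95 p [0.4415 0.2127 0.1314] yaw 1.456 tilt [-0.001 -0.    -1.   ] F [ 1.   1.  -1.9] op 0.0339
  -> (0.4505, 0.151, 0.1) tool mm [-16.  -60.2  31.4]
```

Emit:
arm_command --increments "1 0 -20 0 0; 1 0 -45 10 0; 1 0 -61 25 0; 1 0 -61 30 0; 1 0 -61 30 0"

```text
t: 45.45
tool_pos: [0.434, 0.1534, 0.1008]
orientation: [-0.182, -3.134, 0.001]
force: [0.2, 0.3, -2.3]
opening: 0.034
gripper_force: 30.0
```

Emit:
arm_command --increments "1 0 0 0 0; 1 0 0 15 0; 1 0 0 30 0; 1 0 0 40 0; 1 0 0 40 0"

```text
t: 45.95
tool_pos: [0.434, 0.1539, 0.0609]
orientation: [-0.179, -3.134, 0.001]
force: [-0.3, 0.2, -1.6]
opening: 0.034
gripper_force: 30.0
```

Emit:
arm_command --increments "1 0 0 0 0; 1 0 0 0 0; 1 0 0 0 0; 1 0 0 0 0; 1 0 0 0 0"

```text
t: 46.45
tool_pos: [0.4352, 0.1536, 0.0624]
orientation: [0.18, 3.136, 0.0]
force: [0.0, 0.7, -1.3]
opening: 0.0339
gripper_force: 30.0
```

Run:
```python
from h import *
delta((.4505,.151,.0571))
a=robot.read_camera('side')[200:330,240:410];cv2.imwrite('pics/g2.png',cv2.resize(a,None,fx=4.5,fy=4.5,interpolation=3))
```

```text
t 46.45 p [0.4352 0.1536 0.0624] yaw 1.4559 tilt [ 0.001  0.    -1.   ] F [ 0.   0.7 -1.3] op 0.0339
  -> (0.4505, 0.151, 0.0571) tool mm [-15.5  -0.8   5.3]
```

View pics/g2.png

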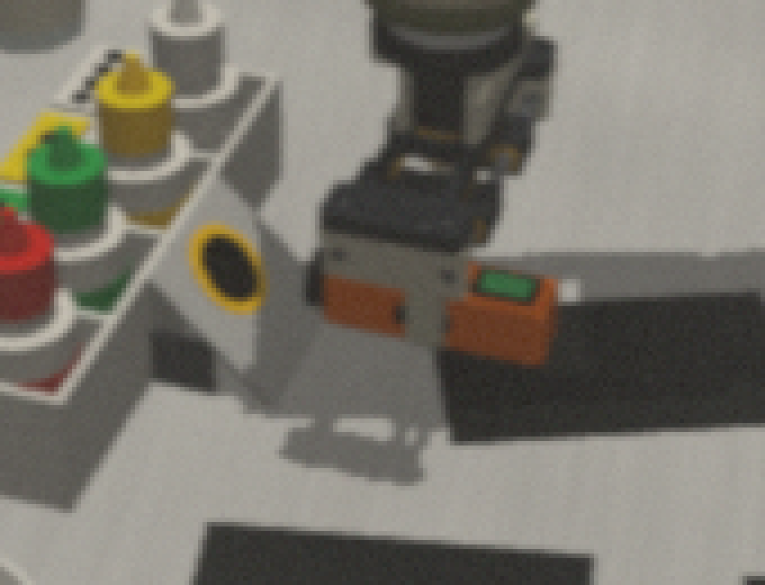

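The black nose, at (318,278), faces the patch at (228,266), so the lens end is confirmed. I close to about 4 cm at patch height and hold.

Emit:
arm_command --increments "1 -5 -0.5 2 0; 1 -10 -0.8 4 0; 1 -15 -0.8 5.3 0; 1 -16 -0.8 5.3 0; 1 -16 -0.8 5.3 0"

```text
t: 47.0
tool_pos: [0.4509, 0.1509, 0.0566]
orientation: [-0.181, -3.136, 0.0]
force: [-0.1, -0.1, -0.9]
opening: 0.0341
gripper_force: 30.0
```

Emit:
arm_command --increments "1 0 0 0 0; 1 0 0 0 0; 1 0 0 0 0; 1 0 0 0 0; 1 0 0 0 0"

```text
t: 47.5
tool_pos: [0.4507, 0.151, 0.0568]
orientation: [0.18, 3.136, 0.0]
force: [0.0, 0.7, -2.0]
opening: 0.0339
gripper_force: 30.0
```

Run:
```python
from h import *
delta((.4505,.151,.0571))
c,s=np.cos(WA),np.sin(WA)
S=robot.read_camera('side');st=robot.read_state();p=st['tool_pos'];Rm=R.from_rotvec(st['orientation']).as_matrix()
wx=-Rm[:,0]
lens=p+wx*.065-[0,0,.0111]; print('lens',lens, 'patch',(WX+c*-.0647,WY+s*-.0647,.046))
# dark patch centroid in the side image vs line of sight
d=(np.array((WX+c*-.0647,WY+s*-.0647,.046))-lens);t=d@wx;print('dist',t,'miss',(d-t*wx)*1000)
# observed front end of the orange bar vs the assumed
q=[lens+ wx*-.0025+[0,0,h]+Rm[:,1]*y for h in(-.018,.018) for y in(-.017,.017)]
for v in proj('side',q): cv2.drawMarker(S,tuple(v.round().astype(int)),(255,0,255),1,3)
for v in proj('side',[lens,lens+t*wx]): cv2.drawMarker(S,tuple(v.round().astype(int)),(0,255,255),0,3)
cv2.imwrite('pics/g3.png',cv2.resize(S[230:300,260:370],None,fx=7,fy=7,interpolation=cv2.INTER_NEAREST))
```

```text
t 47.5 p [0.4507 0.151  0.0568] yaw 1.4561 tilt [ 0.  0. -1.] F [ 0.   0.7 -2. ] op 0.0339
  -> (0.4505, 0.151, 0.0571) tool mm [ 0.2 -0.  -0.3]
lens [0.51532183 0.1435371  0.04569197] patch (np.float64(0.5551266153651607), np.float64(0.1389176834377057), 0.046)
dist 0.040071948375525676 miss [-0.00358537 -0.03088233  0.30467543]
```

View pics/g3.png

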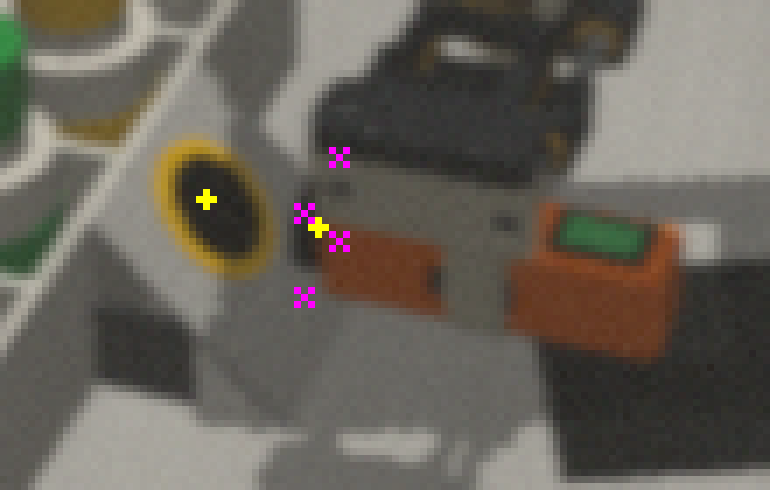

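The aim is within about 3 mm of the patch centre, at a distance of 40 mm. Now I hold steady.

Emit:
arm_command --increments "1 0 0 0 0; 1 0 0 0 0; 1 0 0 0 0; 1 0 0 0 0; 1 0 0 0 0"

```text
t: 48.05
tool_pos: [0.4508, 0.151, 0.0568]
orientation: [0.18, 3.136, 0.0]
force: [0.3, -0.1, -1.7]
opening: 0.0339
gripper_force: 30.0
```

Emit:
arm_command --increments "1 0 0 0 0; 1 0 0 0 0; 1 0 0 0 0; 1 0 0 0 0; 1 0 0 0 0"

```text
t: 48.55
tool_pos: [0.4508, 0.151, 0.0568]
orientation: [0.18, 3.136, 0.0]
force: [0.4, 0.6, -1.6]
opening: 0.0335
gripper_force: 30.0
```

Emit:
arm_command --increments "1 0 0 0 0; 1 0 0 0 0; 1 0 0 0 0; 1 0 0 0 0; 1 0 0 0 0"

```text
t: 49.05
tool_pos: [0.4508, 0.151, 0.0567]
orientation: [0.18, 3.136, 0.0]
force: [-0.8, -0.6, -2.1]
opening: 0.0339
gripper_force: 30.0
```

Emit:
arm_command --increments "1 0 0 0 0; 1 0 0 0 0; 1 0 0 0 0; 1 0 0 0 0; 1 0 0 0 0"

```text
t: 49.55
tool_pos: [0.4508, 0.151, 0.0567]
orientation: [0.18, 3.136, 0.0]
force: [0.0, -0.5, -1.7]
opening: 0.0339
gripper_force: 30.0
```

Emit:
arm_command --increments "1 0 0 0 0; 1 0 0 0 0; 1 0 0 0 0; 1 0 0 0 0; 1 0 0 0 0"

```text
t: 50.05
tool_pos: [0.4508, 0.151, 0.0567]
orientation: [-0.18, -3.136, -0.0]
force: [-0.0, -0.2, -1.9]
opening: 0.0336
gripper_force: 30.0
```

Emit:
arm_command --increments "1 0 0 0 0; 1 0 0 0 0; 1 0 0 0 0; 1 0 0 0 0; 1 0 0 0 0"

```text
t: 50.55
tool_pos: [0.4508, 0.151, 0.0567]
orientation: [0.18, 3.136, 0.0]
force: [0.4, -0.6, -0.9]
opening: 0.0338
gripper_force: 30.0
```

Emit:
arm_command --increments "1 10 0 0 0; 1 25 0 -20 0; 1 25 0 -45 0; 1 25 0 -60 0; 1 25 0 -60 0"

```text
t: 51.05
tool_pos: [0.4271, 0.1544, 0.1191]
orientation: [0.18, 3.132, 0.002]
force: [0.5, 0.2, -1.1]
opening: 0.034
gripper_force: 30.0
```

Run:
```python
from h import *
delta((.4305,.336,.12),(.4305,.336,.0331))
```

```text
t 51.05 p [0.4271 0.1544 0.1191] yaw 1.4562 tilt [ 0.004  0.001 -1.   ] F [ 0.5  0.2 -1.1] op 0.034
  -> (0.4305, 0.336, 0.12) tool mm [ 17.4 180.8  -0.6]
  -> (0.4305, 0.336, 0.0331) tool mm [ 0.4 -0.1 86.9]
```

Emit:
arm_command --increments "1 2 20 0 -0.05; 1 5 55 0 -0.1; 1 8 90 0 -0.15; 1 11 125 0 -0.194; 1 15 160 0 -0.194"

```text
t: 51.55
tool_pos: [0.4283, 0.3154, 0.1152]
orientation: [0.126, -3.138, 0.001]
force: [0.2, -0.6, -1.2]
opening: 0.0339
gripper_force: 30.0
```

Run:
```python
from h import *
delta((.430,.336,.11))
```

```text
t 51.55 p [0.4283 0.3154 0.1152] yaw 1.6514 tilt [-0.001 -0.001 -1.   ] F [ 0.2 -0.6 -1.2] op 0.0339
  -> (0.43, 0.336, 0.11) tool mm [-3.3 20.4  5.2]
```

Emit:
arm_command --increments "1 -2 12 0 0; 1 -3 20.4 0 0; 1 -3 20.4 20 0; 1 -3 20.4 45 0; 1 -3 20.4 65 0"

```text
t: 52.05
tool_pos: [0.4302, 0.3337, 0.05]
orientation: [0.123, -3.138, 0.002]
force: [-0.1, -0.3, -2.1]
opening: 0.0337
gripper_force: 30.0
```

Emit:
arm_command --increments "1 0 0 5 0; 1 0 0 10 0; 1 0 0 10 0; 1 0 0 10 0; 1 0 0 10 0"

```text
t: 52.55
tool_pos: [0.4316, 0.3355, 0.0429]
orientation: [-0.124, 3.137, 0.002]
force: [0.1, -0.2, -1.4]
opening: 0.0337
gripper_force: 30.0
```

Run:
```python
from h import *
delta((.430,.336,.0325))
```

```text
t 52.55 p [0.4316 0.3355 0.0429] yaw 1.6499 tilt [ 0.002  0.001 -1.   ] F [ 0.1 -0.2 -1.4] op 0.0337
  -> (0.43, 0.336, 0.0325) tool mm [ 1.5  0.6 10.4]
```

Emit:
arm_command --increments "1 0.5 0 3 0; 1 0.5 0 6 0; 1 0.5 0 8 0; 1 0.5 0 8.5 0; 1 0.5 0 8.5 0"

```text
t: 53.05
tool_pos: [0.4301, 0.335, 0.033]
orientation: [0.124, -3.139, 0.0]
force: [-0.1, -0.3, -2.4]
opening: 0.0336
gripper_force: 30.0
```

Emit:
arm_command --increments "1 0 0 0.4 0; 1 0 0 0.8 0; 1 0 0 0.8 0; 1 0 0 0.8 0; 1 0 0 0.8 0"

```text
t: 53.55
tool_pos: [0.4302, 0.335, 0.0325]
orientation: [-0.124, 3.139, 0.0]
force: [0.7, 0.0, -1.3]
opening: 0.0341
gripper_force: 30.0
```

Emit:
arm_command --increments "1 0 0 0.5 0; 1 0 0 0.5 0; 1 0 0 0.5 0; 1 0 0 0.5 0; 1 0 0 0.5 0"

```text
t: 54.05
tool_pos: [0.4304, 0.3351, 0.032]
orientation: [-0.124, 3.139, 0.0]
force: [0.7, -1.0, 0.3]
opening: 0.0339
gripper_force: 30.0
```

Emit:
arm_command --increments "0 0 0 0 0; 0 0 0 0 0; 0 0 0 0 0; 0 0 0 0 0; 0 0 0 0 0"

```text
t: 54.55
tool_pos: [0.4302, 0.335, 0.032]
orientation: [-0.124, 3.139, 0.0]
force: [-0.6, 0.4, -0.2]
opening: 0.069
gripper_force: 0.0
```

Emit:
arm_command --increments "0 0 0 0 0; 0 0 0 -20 0; 0 0 0 -50 0; 0 0 0 -85 0; 0 0 0 -120 0"

```text
t: 55.05
tool_pos: [0.4299, 0.3348, 0.1529]
orientation: [0.124, -3.138, 0.001]
force: [0.4, 0.8, 0.3]
opening: 0.0931
gripper_force: 0.0
```

Emit:
arm_command --increments "0 30 -30 -20 0; 0 60 -60 -20 0; 0 80 -95 -20 0; 0 80 -130 -20 0; 0 80 -160 -20 0"

```text
t: 55.55
tool_pos: [0.3626, 0.168, 0.1721]
orientation: [-0.126, 3.138, 0.0]
force: [0.5, 0.3, -0.5]
opening: 0.0929
gripper_force: 0.0
```

Run:
```python
from h import *
delta()
a=robot.read_camera('top')[110:290,150:370];b=robot.read_camera('side')[160:370,180:390]
cv2.imwrite('pics/end.png',np.hstack([cv2.resize(a,(400,400)),cv2.resize(b,(400,400))]))
```

```text
t 55.55 p [0.3626 0.168  0.1721] yaw 1.6508 tilt [ 0.001  0.    -1.   ] F [ 0.5  0.3 -0.5] op 0.0929
```

View pics/end.png

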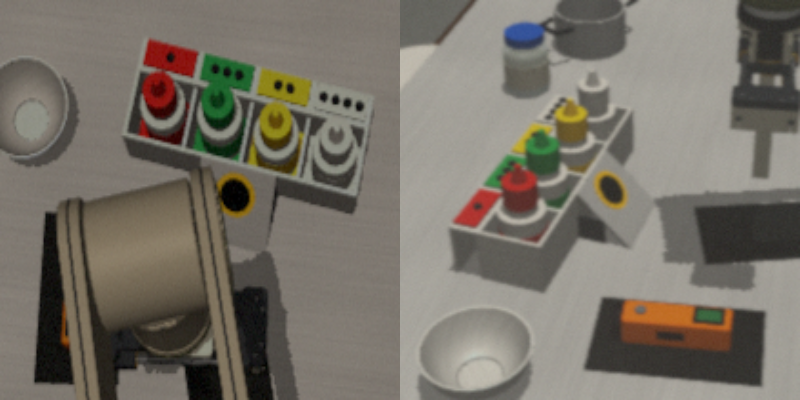

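All four are seated and the wand lies on its mat, display up. Green looks a few mm off where it was earlier, so I'll check numerically whether it slid or tilted.

Run:
```python
from h import *
for c in('top','side'):
    a=cv2.imread(f'pics/{c}w.png');b=robot.read_camera(c)
    up=lambda i:cv2.resize(i,None,fx=4,fy=4,interpolation=3)
    A,B=up(a),up(b)
    for n in('red','green','yellow') if c=='side' else ('red','green'):
        for part,z,w,h in(('cap',.116,6,6),('shoulder',.080,9,4)):
            u,v=proj(c,[*POCK[n],z])[0]
            if c=='side':u+=2;v+=1
            u,v=int(u*4),int(v*4);w4,h4=w*4,h*4
            T=A[v-h4:v+h4,u-w4:u+w4];r=cv2.matchTemplate(B[v-h4-40:v+h4+40,u-w4-40:u+w4+40],T,cv2.TM_CCOEFF_NORMED)
            _,m,_,l=cv2.minMaxLoc(r);print(c,n,part,round(m,2),'px',((l[0]-40)/4,(l[1]-40)/4))
    m=cv2.inRange(cv2.cvtColor(b,cv2.COLOR_BGR2HSV),(50,90,40),(85,255,255))
```

```text
top red cap 0.97 px (0.0, 0.0)
top red shoulder 0.99 px (0.0, 0.0)
top green cap 0.91 px (1.0, -2.0)
top green shoulder 0.96 px (1.0, -2.0)
side red cap 0.99 px (0.0, 0.0)
side red shoulder 1.0 px (0.0, 0.0)
side green cap 0.93 px (-3.0, -1.0)
side green shoulder 0.97 px (-2.0, -1.0)
side yellow cap 0.99 px (0.0, 0.0)
side yellow shoulder 0.96 px (0.0, 0.0)
```

Cap and shoulder moved together, so green was nudged about 5 mm inside its pocket and still stands upright on the floor. I hand in the job.

```bash
python3 -c "
from plant import robot
print(robot.close_job())"
```

```text
the job is handed in; nothing more can be done
None
```

I handed the job in: all four bottles stand on their pocket floors, placed in dot order; the thermometer was held on the patch from 4 cm for about 3 s and laid back display up in the middle of the farthest mat. No verdict came back. Something nudged green about 5 mm inside its pocket after I placed it, but it stayed upright.

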